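# Load the chocolate sprayer and lay out the palette knives

## Task

Set up the spraying corner: stand up each lying colour cartridge (the stop plate is there to butt its foot against), put it in the dock of its own colour and lock its bayonet home (press down on the spring, quarter turn clockwise, let it click up). Once both are locked, throw the air lever fully on, away from its off side. Also lay every palette knife that is there flat in the tool tray, side by side and none on another, lined up with the tray's length and with all blades towards the blue-striped end; leave the roll of tape and the bowl of cherries where they are.

Things in the scene. Friction and masses are not known exactly. Their poses are not given: they have to be found in the camera images.
- cart_red: red cartridge, 0.24-0.36 kg, 160 mm long. Origin: centre of its flat foot; z along its axis to the head. Round body 48 mm diameter, z 0-92 mm, red band; two lugs at z 12-20 mm reach 30 mm from the axis along +y and -y, each 10 mm wide; square shoulder 48 x 48 mm, z 92-104; square head, z 104-160. Starts lying on a shoulder flat, lugs level, foot towards the stop plate; mass centre near z = 70 mm
- cart_red_head (a point): gripping point of the red cartridge, on its axis at z = 140 mm, in the middle of the free part of its black square head, 32 x 32 mm (sides square to the cartridge's x and y), to be gripped lying or standing
- dock_red: red bayonet dock, fixed: round grey base 110 mm across, round red housing 90 mm across. Origin: centre of the underside, on the table. Rim top at z = 62 mm, rim 12 mm thick, mouth 52 mm across. Two slots along +x and -x (white marks beside them on the base), 15 mm wide, let the lugs in. Notches under the rim along +y and -y (bright rim pieces) hold the lugs when locked, foot then at z = 35 mm
- dock_red_mouth (a point): centre of the red dock's mouth, level with the rim. To lock: lower with the lugs in the slots until the foot rests on the spring plate (foot at z = 43 mm), press the foot to z = 26 mm (below 29; bottoms at 25), turn 90 degrees clockwise seen from above (other way blocked; end stop at about 94), let it rise 9 mm into the notches. It cannot turn back unless pressed
- plate_red (a joint): white spring plate in the red dock, m pressed down: 0 when empty or with a cartridge merely resting on it, about 0.008 with a cartridge locked, 0.017 to 0.018 pressed home; the spring takes 3 N at first, 12 N fully down
- cart_yellow: yellow cartridge, 0.24-0.36 kg, 160 mm long. Origin: centre of its flat foot; z along its axis to the head. Round body 48 mm diameter, z 0-92 mm, yellow band; two lugs at z 12-20 mm reach 30 mm from the axis along +y and -y, each 10 mm wide; square shoulder 48 x 48 mm, z 92-104; square head, z 104-160. Starts lying on a shoulder flat, lugs level, foot towards the stop plate; mass centre near z = 70 mm
- cart_yellow_head (a point): gripping point of the yellow cartridge, on its axis at z = 140 mm, in the middle of the free part of its black square head, 32 x 32 mm (sides square to the cartridge's x and y), to be gripped lying or standing
- dock_yellow: yellow bayonet dock, fixed: round grey base 110 mm across, round yellow housing 90 mm across. Origin: centre of the underside, on the table. Rim top at z = 62 mm, rim 12 mm thick, mouth 52 mm across. Two slots along +x and -x (white marks beside them on the base), 15 mm wide, let the lugs in. Notches under the rim along +y and -y (bright rim pieces) hold the lugs when locked, foot then at z = 35 mm
- dock_yellow_mouth (a point): centre of the yellow dock's mouth, level with the rim. To lock: lower with the lugs in the slots until the foot rests on the spring plate (foot at z = 43 mm), press the foot to z = 26 mm (below 29; bottoms at 25), turn 90 degrees clockwise seen from above (other way blocked; end stop at about 94), let it rise 9 mm into the notches. It cannot turn back unless pressed
- plate_yellow (a joint): white spring plate in the yellow dock, m pressed down: 0 when empty or with a cartridge merely resting on it, about 0.008 with a cartridge locked, 0.017 to 0.018 pressed home; the spring takes 3 N at first, 12 N fully down
- stop: stop plate: aluminium angle fixed to the table, 270 mm long, upright face 80 mm high, 12 mm thick, its foot and braces behind it out to 62 mm. Origin: foot of the face at mid-length; x points from the face into the plate, away from the cartridges; y along it. With the foot of a lying cartridge pressed against the face, lift its head and push it towards the plate until it stands square against it
- air (a joint): air lever of the sprayer: 0 = off, leaning towards the lever base's -x; 1.0 rad = fully on, leaning the other way, to +x. Light, stays where it is left; count it on above 0.8
- air_tip (a point): tip of the red air lever, which is 80 mm long and swings in the x-z plane of its base
- air_base: block that carries the air lever, fixed; origin: centre of its underside on the table, its x is the direction in which the lever is thrown on
- tray: shallow aluminium tool tray, fixed, 246 mm along its x, 206 mm along its y, outer; walls 4 mm thick and 11 mm high over the table, floor 4 mm over the table. Origin: centre of its underside. The end with the blue stripe is its +x end, the far one from the robot.
- knife1: palette knife, 0.1 kg, 170 mm long: dark wooden handle 90 mm long, 20 mm wide and 20 mm high, then a steel blade 80 mm long, 24 mm wide, 4 mm thick at half the handle's height. Origin: centre of the handle's underside; x points to the blade, z up as it lies; the blade's tip is 125 mm from the origin. Sometimes absent.
- knife2: palette knife, 0.1 kg, 170 mm long: dark wooden handle 90 mm long, 20 mm wide and 20 mm high, then a steel blade 80 mm long, 24 mm wide, 4 mm thick at half the handle's height. Origin: centre of the handle's underside; x points to the blade, z up as it lies; the blade's tip is 125 mm from the origin. Sometimes absent.
- knife3: palette knife, 0.1 kg, 170 mm long: dark wooden handle 90 mm long, 20 mm wide and 20 mm high, then a steel blade 80 mm long, 24 mm wide, 4 mm thick at half the handle's height. Origin: centre of the handle's underside; x points to the blade, z up as it lies; the blade's tip is 125 mm from the origin. Sometimes absent.
- tape: yellow roll of tape lying flat, 70 mm across, 22 mm high; a bystander, leave it alone
- bowl: white bowl of cherries, 100 mm across, about 45 mm high; a bystander, leave it alone

How it is judged (in metres and radians):
On the way, in this order (a step that is already met when the one before it is completed fails the run):
1. both cartridges are locked in the docks of their own colour (horizontal distance between cart_red and dock_red below 0.006 m and z of cart_red in the frame of dock_red between 0.0315 and 0.039 m and angle between the y axis of cart_red and the y axis of dock_red, either way round below 0.22 rad and angle between each of cart_red, cart_yellow's own z axis and vertical below 0.1 rad and horizontal distance between cart_yellow and dock_yellow below 0.006 m and z of cart_yellow in the frame of dock_yellow between 0.0315 and 0.039 m and angle between the y axis of cart_yellow and the y axis of dock_yellow, either way round below 0.22 rad), for 0.2 s.
2. the air lever is thrown on (value of joint air above 0.8 rad), for 0.2 s.
At the end, for the whole second after the job is handed in: Both cartridges locked in their own docks (6 mm, upright within 0.1 rad, foot 31.5 to 39 mm up, lugs within 0.22 rad of the dock's y); lever above 0.8 rad; every knife flat on the tray floor (tilt under 0.09), in the tray, within 0.22 rad of its length, blade to the blue stripe, at rest (all of step 1 and value of joint air above 0.8 rad and x of knife1 in the frame of tray between -0.073 and -0.007 m and x of tray in the frame of knife1 above 0.01 m and y of knife1 in the frame of tray between -0.095 and 0.095 m and z of knife1 in the frame of tray between -0.002 and 0.011 m and angle between the x axis of each of knife1, knife2, knife3 and the x axis of tray, either way round below 0.22 rad and angle between each of knife1, knife2, knife3's own z axis and vertical below 0.09 rad and linear speed of each of knife1, knife2, knife3 below 0.03 m/s and x of knife2 in the frame of tray between -0.073 and -0.007 m and x of tray in the frame of knife2 above 0.01 m and y of knife2 in the frame of tray between -0.095 and 0.095 m and z of knife2 in the frame of tray between -0.002 and 0.011 m and x of knife3 in the frame of tray between -0.073 and -0.007 m and x of tray in the frame of knife3 above 0.01 m and y of knife3 in the frame of tray between -0.095 and 0.095 m and z of knife3 in the frame of tray between -0.002 and 0.011 m); the robot touches nothing.
It fails at once if the tape is moved more than 3 cm (distance of tape from where it was at the start of the episode above 0.03 m).
It fails at once if the bowl is moved more than 3 cm (distance of bowl from where it was at the start of the episode above 0.03 m).
Of knife1, knife2, knife3 only 1 to 3 are there at a start; the rules pass over those that are not, and their reading is None.
At some moment in a run one of knife1, knife2, knife3, cart_red, cart_yellow may be knocked a few centimetres aside while the robot is not near it.
It also fails if it takes over 210 s, if anything falls off the work surface, if the arm or the gripper's body presses on something with over 40 N, if the wrist force passes 120 N, or if a joint passes its speed limit or range.

## Robot

A 6-joint arm with a two-finger parallel gripper is mounted at the origin on the work surface. World frame = base frame: x ahead of the robot, y to its left, z up, the work surface at z = 0. Lengths are in m, angles in degrees, forces in N, time in s.
With the tool pointing down it reaches from about 0.3 to 0.75 m from the base axis. Payload 8.5 kg.
Tool frame: the origin (TCP) lies midway between the tips of the shut fingers; the grasp point (between the pads) lies env.tcp_to_grasp behind it (env.tcp_to_grasp is the distance from the TCP to the grasp point, in m); z points along the fingers, y is the line along which they close (so a half turn about z gives the same grasp; the last joint's range is limited). The gripper opens to 85 mm and grips with 20 to 120 N. Pads are 22 mm wide; open, the fingers measure 114 mm over their backs; the gripper's body (76 mm by 85 mm) begins 54 mm behind the grasp point. The pads swing forward as they close: fully open they stand 13 mm farther back than shut.
Start: joints at [63.008, 21.807, 74.336, -0, 83.858, -12.336], TCP at [0.139, 0.532, 0.231] pointing down, gripper open.
Joint ranges: [-178.18, 178.18], [-50.72, 133.34], [12.68, 142.11], [-81.47, 261.47], [9.98, 163.14], [-165.26, 165.26]. Speed limits (degrees/s): [136.94, 136.94, 180, 180, 180, 180].

## Interface

Orientations are given as a 3x3 rotation matrix whose columns are the frame's x, y, z axes.
In Python, from rig import observe, optics, job, env gives the robot as it stands. The module is installed in compiled form; this text tells all that it offers.
- The arm moves only by the shell command python3 -m jog 'ROWS' [FORCE]. ROWS is JSON, a list of rows, each a list of 7 numbers: the turn, a rotation vector about the tool's x, y, z in rad, then the shift along the tool's x, y, z in m, then the opening in per cent of the stroke, from 0 (shut) to 100 (fully open). A call has 1 to 10 rows; each row shifts and turns the commanded pose from where the row before left it, along the tool's axes as they then stand; what a row does not reach is not made up. A row lasts 1/8 s, in which the tool goes at most 62.5 mm and 10.7 degrees, less where a joint would pass 70% of its speed; a pose out of reach is approached as far as the arm can. A call is refused whole if a number of a shift passes 0.0625 or a number of a turn 0.188, either way. A call with a gripper value outside its range is refused whole. The fingers move at their own pace and stop on an object; FORCE is the grip in N (left out, the last holds). Time passes only in rows, so rows that do not move let the fingers close. It gives the time, the measured TCP pose, the force, the opening and the grip force at its end, in the units of the state.
- observe(): the state, without advancing time (a new reading comes with each control period).
- optics.get_image(name): name is "side" or "top"; returns a dict with "pixels" (400x640x3 uint8, red, green, blue), "mtx" (3x3 intrinsics, pixels), "rvec" (rotation vector, rad) and "tvec" (3), from world to camera coordinates, as OpenCV has them. Camera axes: x right, y down, z forward; pixel columns grow to the right and rows downward; lengths in m; the calibration is good to about 2 mm. A picture is of the moment at which its call begins. There is no depth.
- job.close_job(): hands the job in; it is judged then, once.
The state is a dict: "time_s": time; "q": joint angles; "qvel": joint speeds; "joint_efforts": joint torques, N m; "position": TCP position; "tool_rot": TCP orientation; "ft_force": force on the tool from outside, world axes, zero at the start; "wrist_torque": the same for the moment, N m; "grip_width": finger opening in m; "gripper_force": force on a finger pad.
Only numpy, scipy, OpenCV 4.12 (cv2) and the standard library are available. Lean on these libraries where they do the work, as an engineer would, in place of code of your own. Each camera call takes 0.05 s, during which the arm holds its last target. There are 200 camera calls.

## Working session

There is one attempt and no reset: what is moved stays moved. The work goes in short steps, Python scripts to look and compute and a shell command to move; the robot and the scene stay as the last step left them, time stands still between calls to the robot, and variables do not carry over. Pictures are saved under pics/ and viewed, at most 14 in all, crops included, and the job is handed in when it is done.

```bash
mkdir -p pics; cat > h.py <<'E'
import numpy as np, cv2
from rig import observe, optics, job, env
def shot(name, fn=None):
    d=optics.get_image(name); im=cv2.cvtColor(d["pixels"],cv2.COLOR_RGB2BGR)
    if fn: cv2.imwrite("pics/"+fn,im)
    return d,im
def ray(d,uv):
    R,_=cv2.Rodrigues(np.array(d["rvec"],float)); t=np.array(d["tvec"],float).reshape(3)
    n=cv2.undistortPoints(np.array(uv,float).reshape(-1,1,2),np.array(d["mtx"]),None).reshape(-1,2)
    return -R.T@t,(np.c_[n,np.ones(len(n))])@R
def onz(d,uv,z):
    c,r=ray(d,uv); return c+r*((z-c[2])/r[:,2])[:,None]
def proj(d,P):
    return cv2.projectPoints(np.array(P,float).reshape(-1,1,3),np.array(d["rvec"],float),np.array(d["tvec"],float),np.array(d["mtx"]),None)[0].reshape(-1,2)
E
python3 - <<'E'
from h import *
for n in ("top","side"):
    d,im=shot(n,n+"0.png"); c,_=ray(d,[[0,0]]); print(n,c,d["mtx"][0][0]); print(onz(d,[[0,0],[639,0],[0,399],[639,399]],0).round(3).tolist())
print(env.tcp_to_grasp); s=observe(); print(s)
E
```

```text
top [ 0.37816009 -0.0029678   1.21082162] 430.7862102255671
[[1.245, 1.053, 0.0], [1.239, -0.956, 0.0], [0.06, 0.871, 0.0], [0.083, -0.807, 0.0]]
side [ 0.52770368 -0.86826078  1.0997617 ] 466.636783453241
[[-0.857, 1.352, 0.0], [2.161, 1.145, 0.0], [-0.175, -0.498, 0.0], [1.256, -0.595, 0.0]]
0.0187
{'time_s': 0.1, 'q': array([ 6.30084610e+01,  2.18370826e+01,  7.43781724e+01, -1.17217237e-04,
        8.38572517e+01, -1.23361223e+01]), 'qvel': array([ 0.06531416, -0.04715753, -0.12454903,  0.1110479 , -0.09993579,
       -0.053498  ]), 'joint_efforts': array([ 4.24996542e-03, -4.49218261e+01, -2.31654829e+01, -1.09548364e-04,
        3.69517817e-03, -4.69926476e-05]), 'position': array([0.13904216, 0.53187512, 0.23078713]), 'tool_rot': array([[-9.67464895e-01,  2.53004644e-01, -5.72536615e-04],
       [ 2.53005150e-01,  9.67464274e-01, -1.12855846e-03],
       [ 2.68378190e-04, -1.23669540e-03, -9.99999199e-01]]), 'ft_force': array([ 0.87830245, -0.21285831, -0.46248889]), 'wrist_torque': array([ 0.02494936, -0.05200355, -0.00168684]), 'gripper_force': 0.0, 'grip_width': 0.0850855899794475}
```

View pics/top0.png

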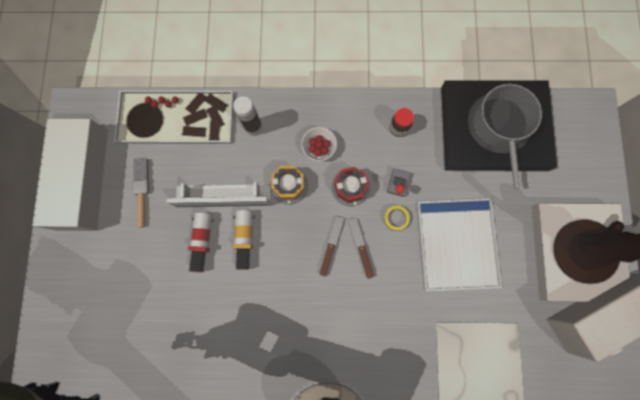

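View pics/side0.png

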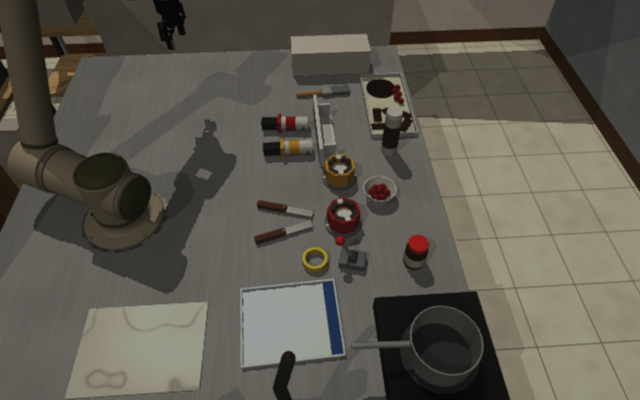

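```bash
python3 - <<'E'
from h import *
im=cv2.imread("pics/top0.png"); cv2.imwrite("pics/topc.png",cv2.resize(im[120:290,160:430],None,fx=2.96,fy=3,interpolation=cv2.INTER_CUBIC))
im=cv2.imread("pics/side0.png"); cv2.imwrite("pics/sidec.png",cv2.resize(im[80:280,240:440],None,fx=3,fy=3,interpolation=cv2.INTER_CUBIC))
E
```

```text
(no output)
```

View pics/topc.png

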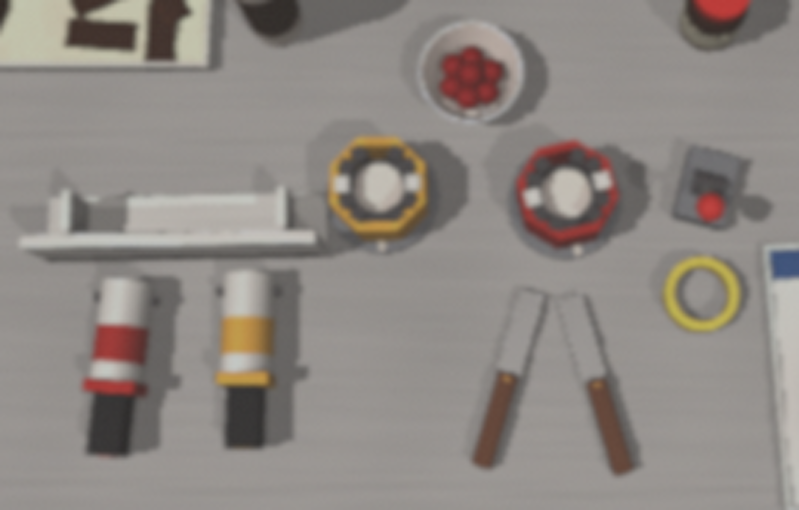

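View pics/sidec.png

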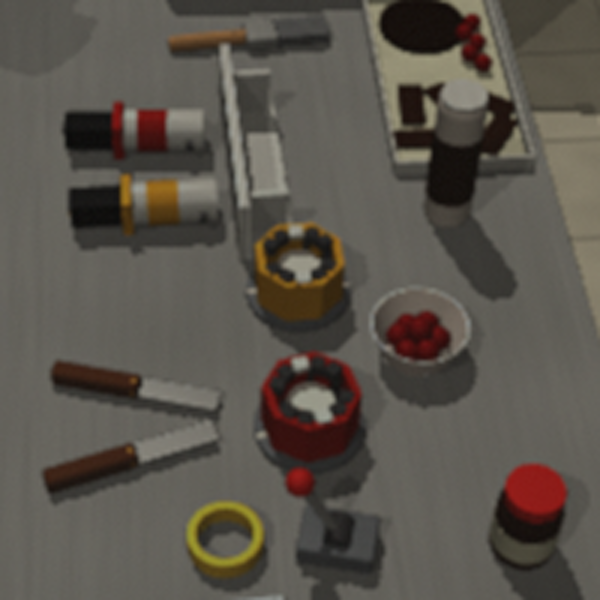

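```bash
cat >> h.py <<'E'
def mask(im,lo,hi,roi):
    x0,y0,x1,y1=roi; m=np.zeros(im.shape[:2],np.uint8)
    m[y0:y1,x0:x1]=cv2.inRange(cv2.cvtColor(im,cv2.COLOR_BGR2HSV),np.array(lo),np.array(hi))[y0:y1,x0:x1]
    return m
def blobs(m,amin=6):
    n,l,s,c=cv2.connectedComponentsWithStats(m)
    return [(c[i],s[i,4],cv2.minAreaRect(cv2.findNonZero((l==i).astype(np.uint8)))) for i in range(1,n) if s[i,4]>=amin]
E
python3 - <<'E'
from h import *
d,im=shot("top"); ds,ims=shot("side")
def tri(a,b):
    c1,r1=ray(d,[a]);c2,r2=ray(ds,[b]);r1=r1[0]/np.linalg.norm(r1);r2=r2[0]/np.linalg.norm(r2)
    A=np.c_[r1,-r2];s=np.linalg.lstsq(A,c2-c1,rcond=None)[0];p,q=c1+s[0]*r1,c2+s[1]*r2
    return ((p+q)/2).round(4),np.linalg.norm(p-q).round(4)
rp=np.round
def show(name,m,z,dd=d):
    for c,a,r in blobs(m):
        bp=onz(dd,cv2.boxPoints(r),z)
        print(name,rp(c,1),a,"W",rp(onz(dd,[c],z)[0,:2],4),"box",rp(bp[:,:2],3).tolist())
show("blackR",mask(im,(0,0,0),(180,255,60),(186,235,210,275)),.024)
show("blackY",mask(im,(0,0,0),(180,255,60),(230,235,255,275)),.024)
show("red",mask(im,(0,120,60),(8,255,255),(185,215,215,260))|mask(im,(172,120,60),(180,255,255),(185,215,215,260)),.03)
show("yel",mask(im,(12,120,60),(28,255,255),(228,210,258,260)),.03)
show("whiteY",mask(im,(0,0,165),(180,50,255),(268,162,308,205)),.062)
show("whiteR",mask(im,(0,0,165),(180,50,255),(332,165,372,208)),.062)
show("ringY",mask(im,(12,120,60),(28,255,255),(265,155,312,210)),.062)
show("ringR",mask(im,(0,120,50),(8,255,255),(328,160,374,210))|mask(im,(172,120,50),(180,255,255),(328,160,374,210)),.062)
show("handle",mask(im,(0,70,30),(18,255,160),(315,210,380,285)),.02)
show("blue",mask(im,(100,100,40),(130,255,255),(415,195,500,220)),.011)
ball=blobs(mask(im,(0,150,100),(8,255,255),(385,170,415,200)))
balls=blobs(mask(ims,(0,150,100),(8,255,255),(330,232,350,250)))
print("ball",[tri(b[0],c[0]) for b in ball for c in balls],ball[0][0])
sw=mask(ims,(0,0,150),(180,50,255),(320,150,365,235))
print([(rp(c,1),a) for c,a,_ in blobs(sw)])
for n,u in dict(base=[(391.5,169),(411.7,173.3),(387.5,193),(404,195)],plate=[(167.5,201),(267,199.5)],footR=[(201.8,214)],footY=[(242.5,211)],tray=[(419,201.5),(491,198.5),(426,290),(499,287)],slotY=[(288.5,201.5)],slotR=[(355,203.5)],tipK=[(340,217),(351,218)],tape=[(397.5,217.7)]).items():
    z=dict(base=.02,plate=.08,footR=.024,footY=.024,tray=.011,slotY=.01,slotR=.01,tipK=.01,tape=.02)[n]
    print(n,rp(onz(d,u,z)[:,:2],3).tolist())
E
```

```text
blackR [197.4 261. ] 214 W [0.4261 0.3597] box [[0.404, 0.378], [0.452, 0.375], [0.449, 0.342], [0.401, 0.345]]
blackY [242.9 258.5] 198 W [0.434  0.2347] box [[0.457, 0.252], [0.457, 0.222], [0.411, 0.22], [0.411, 0.25]]
red [199.6 234. ] 156 W [0.4996 0.3565] box [[0.513, 0.379], [0.514, 0.337], [0.486, 0.335], [0.486, 0.377]]
red [197.4 248.8] 70 W [0.4588 0.36  ] box [[0.464, 0.384], [0.464, 0.339], [0.453, 0.339], [0.453, 0.383]]
yel [242.5 231.2] 170 W [0.5083 0.2381] box [[0.523, 0.26], [0.523, 0.218], [0.495, 0.217], [0.495, 0.258]]
yel [242.5 246.2] 74 W [0.4671 0.2361] box [[0.473, 0.263], [0.473, 0.213], [0.462, 0.213], [0.462, 0.262]]
whiteY [288.6 181.6] 145 W [0.6419 0.1111] box [[0.642, 0.136], [0.668, 0.112], [0.642, 0.087], [0.617, 0.111]]
whiteY [274.7 181. ] 18 W [0.6434 0.1493] box [[0.649, 0.154], [0.649, 0.146], [0.638, 0.145], [0.638, 0.154]]
whiteY [299.2 180.4] 20 W [0.6453 0.0821] box [[0.652, 0.088], [0.652, 0.077], [0.641, 0.077], [0.641, 0.088]]
whiteR [352.  183.8] 150 W [ 0.6368 -0.0624] box [[0.656, -0.046], [0.656, -0.079], [0.617, -0.079], [0.617, -0
[... 1327 characters left out ...]
0.096], [0.391, -0.12], [0.386, -0.105]]
blue [454.4 206.2] 464 W [ 0.5854 -0.3523] box [[0.591, -0.259], [0.6, -0.446], [0.58, -0.446], [0.571, -0.259]]
ball [(array([ 0.6156, -0.1854,  0.1001]), np.float64(0.0015))] [399.57446809 188.46808511]
[(array([340.3, 168.3]), np.int32(42)), (array([339.7, 200.4]), np.int32(7)), (array([344.6, 213.6]), np.int32(68))]
base [[0.69, -0.177], [0.678, -0.234], [0.62, -0.164], [0.615, -0.21]]
plate [[0.583, 0.434], [0.588, 0.166]]
footR [[0.556, 0.356]]
footY [[0.566, 0.242]]
tray [[0.598, -0.254], [0.608, -0.456], [0.354, -0.264], [0.364, -0.462]]
slotY [[0.596, 0.115]]
slotR [[0.591, -0.073]]
tipK [[0.553, -0.031], [0.55, -0.062]]
tape [[0.55, -0.191]]
```

```bash
cat >> h.py <<'E'
from scipy.spatial.transform import Rotation as Ro
R0=np.diag([-1.,1,-1])
def plan(*ts):
    """ts: (grasp point xyz, yaw, tilt deg). prints, tool frame: turn first, then shift"""
    s=observe(); p=np.array(s["position"]); R=np.array(s["tool_rot"])
    print("q",np.round(s["q"],0),"grasp",np.round(p-env.tcp_to_grasp*R[:,2],4),"F",np.round(s["ft_force"],1),"w",round(s["grip_width"],4),"t",round(s["time_s"],1))
    for g,yaw,tilt in ts:
        T=Ro.from_euler("z",yaw,degrees=True).as_matrix()@Ro.from_euler("y",tilt,degrees=True).as_matrix()@R0
        q=np.array(g)+env.tcp_to_grasp*T[:,2]
        v=Ro.from_matrix(R.T@T).as_rotvec(); sh=T.T@(q-p)
        print("turn",v.round(4),"rows>=%.1f"%(np.linalg.norm(v)/.1867),"shift",sh.round(4),"rows>=%.1f"%(np.linalg.norm(sh)/.0625))
        p,R=q,T
E
python3 - <<'E'
from h import *
plan(((.40,.236,.16),2.7,-45),((.432,.236,.030),2.7,-45))
E
```

```text
q [ 63.  22.  74.   0.  84. -12.] grasp [0.1391 0.532  0.2497] F [ 0.8 -0.2  0.2] w 0.0852 t 0.2
turn [-0.1196 -0.7796 -0.2868] rows>=4.5 shift [-0.1243 -0.3079  0.2433] rows>=6.6
turn [0. 0. 0.] rows>=0.0 shift [ 0.0693 -0.0015  0.1145] rows>=2.1
```

```bash
python3 -m jog '[[-0.024,-0.156,-0.0574,0,0,0,100],[-0.024,-0.156,-0.0574,0,0,0,100],[-0.024,-0.156,-0.0574,0,0,0,100],[-0.024,-0.156,-0.0574,0,0,0,100],[-0.024,-0.156,-0.0574,0,0,0,100]]' 100
python3 -m jog '[[0,0,0,-0.0155,-0.0385,0.0304,100],[0,0,0,-0.0155,-0.0385,0.0304,100],[0,0,0,-0.0155,-0.0385,0.0304,100],[0,0,0,-0.0155,-0.0385,0.0304,100],[0,0,0,-0.0155,-0.0385,0.0304,100],[0,0,0,-0.0155,-0.0385,0.0304,100],[0,0,0,-0.0155,-0.0385,0.0304,100],[0,0,0,-0.0155,-0.0385,0.0304,100],[0,0,0,0,0,0,100]]'
python3 - <<'E'
from h import *
plan(((.432,.236,.030),2.7,-45))
d,im=shot("top"); print([(np.round(onz(d,[c],.03)[0],3),a) for c,a,_ in blobs(mask(im,(12,120,60),(28,255,255),(220,205,265,265)))])
shot("side","s1.png")
E
```

```text
time_s: 0.82
position: [0.1388, 0.5324, 0.2317]
tool_rot: [[-0.702, -0.05, 0.71], [-0.035, 0.999, 0.037], [-0.711, 0.001, -0.703]]
ft_force: [-0.3, 0.6, 0.8]
grip_width: 0.0855
gripper_force: 0.0
time_s: 1.95
position: [0.4155, 0.2342, 0.1487]
tool_rot: [[-0.709, -0.039, 0.704], [-0.027, 0.999, 0.028], [-0.705, 0.001, -0.709]]
ft_force: [-0.9, 0.8, 0.7]
grip_width: 0.0854
gripper_force: 0.0
q [ 23.  14. 121. -81.  15.   6.] grasp [0.4023 0.2337 0.1619] F [-0.9  0.8  0.7] w 0.0854 t 1.9
turn [-0.005  -0.003  -0.0068] rows>=0.0 shift [0.0722 0.001  0.1143] rows>=2.2
[(array([0.508, 0.238, 0.03 ]), np.int32(170)), (array([0.467, 0.236, 0.03 ]), np.int32(74))]
```

```bash
python3 -m jog '[[0,0.175,0,0,0,0,100],[0,0.175,0,0,0,0,100],[0,0,0,0,0,0,100]]'
python3 - <<'E'
from h import *
plan(((.432,.236,.028),2.7,-25),((.432,.236,.028),2.7,-25))
E
```

```text
time_s: 2.42
position: [0.4207, 0.2235, 0.1524]
tool_rot: [[-0.769, -0.002, 0.639], [-0.028, 0.999, -0.031], [-0.639, -0.042, -0.768]]
ft_force: [-0.9, -0.5, -0.1]
grip_width: 0.0856
gripper_force: 0.0
q [ 22.  13. 117. -51.  20. -25.] grasp [0.4087 0.2241 0.1668] F [-0.9 -0.5 -0.1] w 0.0856 t 2.4
turn [-0.0595  0.2561 -0.0159] rows>=1.4 shift [0.0418 0.012  0.1365] rows>=2.3
turn [0. 0. 0.] rows>=0.0 shift [0. 0. 0.] rows>=0.0
```

```bash
python3 -m jog '[[-0.02,0.085,-0.005,0,0,0,100],[-0.02,0.085,-0.005,0,0,0,100],[-0.02,0.085,-0.005,0,0,0,100],[0,0,0,0,0,0,100]]'
python3 - <<'E'
from h import *
plan(((.432,.236,.08),2.7,-25),((.432,.236,.028),2.7,-25))
E
```

```text
time_s: 2.92
position: [0.4213, 0.2206, 0.1518]
tool_rot: [[-0.897, -0.036, 0.442], [-0.036, 0.999, 0.008], [-0.441, -0.009, -0.897]]
ft_force: [0.0, -1.0, -0.4]
grip_width: 0.0852
gripper_force: 0.0
q [ 17.  12. 109. -13.  34. -66.] grasp [0.413  0.2204 0.1686] F [ 0.  -1.  -0.4] w 0.0852 t 2.9
turn [-0.0131  0.0209 -0.0061] rows>=0.1 shift [0.02   0.0149 0.0886] rows>=1.5
turn [0. 0. 0.] rows>=0.0 shift [0.022  0.     0.0471] rows>=0.8
```

```bash
python3 -m jog '[[-0.0131,0.0209,-0.006,0,0,0,100],[0,0,0,0.0067,0.005,0.0295,100],[0,0,0,0.0067,0.005,0.0295,100],[0,0,0,0.0067,0.005,0.0295,100],[0,0,0,0.0073,0,0.0157,100],[0,0,0,0.0073,0,0.0157,100],[0,0,0,0.0073,0,0.0157,100],[0,0,0,0,0,0,100]]'
python3 - <<'E'
from h import *
plan(((.432,.236,.028),2.7,-25))
E
python3 -m jog '[[0,0,0,0,0,0,0],[0,0,0,0,0,0,0],[0,0,0,0,0,0,0],[0,0,0,0,0,0,0],[0,0,0,0,0,0,0],[0,0,0,0,0,0,0]]' 100
python3 - <<'E'
from h import *
plan(((.432,.236,.028),2.7,-25))
shot("side","s1.png")
E
```

```text
time_s: 3.92
position: [0.4373, 0.2374, 0.0097]
tool_rot: [[-0.907, -0.05, 0.417], [-0.045, 0.999, 0.022], [-0.418, 0.001, -0.908]]
ft_force: [-0.5, -0.3, -1.2]
grip_width: 0.0855
gripper_force: 0.0
q [ 18.  31. 115. -32.  12. -45.] grasp [0.4295 0.237  0.0266] F [-0.5 -0.3 -1.2] w 0.0855 t 3.9
turn [ 0.0027 -0.0051  0.0024] rows>=0.0 shift [-0.0029 -0.0012 -0.0002] rows>=0.0
time_s: 4.68
position: [0.4393, 0.237, 0.0116]
tool_rot: [[-0.906, -0.048, 0.421], [-0.043, 0.999, 0.023], [-0.422, 0.003, -0.907]]
ft_force: [-2.4, -0.6, 7.1]
grip_width: 0.0306
gripper_force: 97.1
q [ 18.  31. 115. -32.  12. -45.] grasp [0.4315 0.2366 0.0286] F [-2.4 -0.6  7.1] w 0.0306 t 4.7
turn [ 0.0027 -0.0012 -0.    ] rows>=0.0 shift [-0.0002 -0.0006  0.0008] rows>=0.0
```

View pics/s1.png

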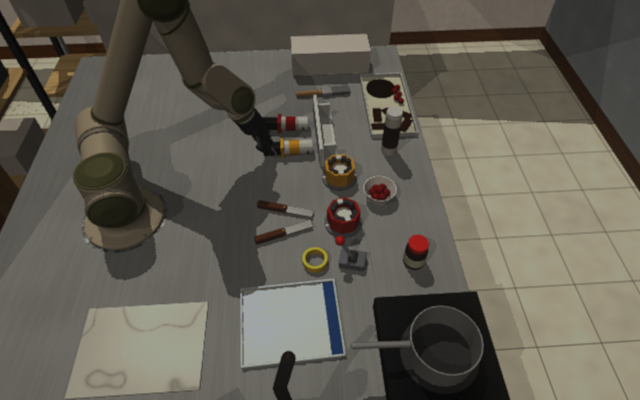

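```bash
python3 -m jog '[[0,0,0,-0.0143,0,-0.0308,0],[0,0,0,-0.0143,0,-0.0308,0],[0,0,0,-0.0143,0,-0.0308,0],[0,0,0,-0.0143,0,-0.0308,0],[0,0,0,-0.0143,0,-0.0308,0],[0,0,0,0,0,0,0]]' 100
python3 -m jog '[[0,0.157,0,0,0,0,0],[0,0.157,0,0,0,0,0],[0,0.157,0,0,0,0,0],[0,0.157,0,0,0,0,0],[0,0.157,0,0,0,0,0],[0,0,0,0,0,0,0]]' 100
python3 - <<'E'
from h import *
plan(((.432,.236,.18),2.7,65))
E
```

```text
time_s: 5.48
position: [0.4397, 0.2367, 0.1826]
tool_rot: [[-0.905, -0.048, 0.423], [-0.042, 0.999, 0.023], [-0.424, 0.003, -0.906]]
ft_force: [-0.1, 0.0, -2.7]
grip_width: 0.0309
gripper_force: 99.2
time_s: 6.22
position: [0.44, 0.2361, 0.1778]
tool_rot: [[-0.937, -0.047, -0.347], [-0.044, 0.999, -0.015], [0.347, 0.001, -0.938]]
ft_force: [-0.3, 0.3, -2.9]
grip_width: 0.0309
gripper_force: 99.2
q [ 13.  28.  76.   4.  96. -80.] grasp [0.4465 0.2363 0.1953] F [-0.3  0.3 -2.9] w 0.0309 t 6.2
turn [1.000e-03 7.798e-01 1.000e-04] rows>=4.2 shift [0.0054 0.0003 0.025 ] rows>=0.4
```

```bash
python3 -m jog '[[0,0.156,0,0,0,0,0],[0,0.156,0,0,0,0,0],[0,0.156,0,0,0,0,0],[0,0.156,0,0,0,0,0],[0,0.156,0,0,0,0,0],[0,0,0,0,0,0,0]]' 100
python3 - <<'E'
from h import *
plan(((.44,.236,.147),2.7,65.1))
shot("side","s2.png")
E
```

```text
time_s: 6.98
position: [0.4389, 0.2366, 0.178]
tool_rot: [[-0.424, -0.047, -0.904], [-0.021, 0.999, -0.043], [0.905, 0.001, -0.425]]
ft_force: [-0.0, 0.2, -2.4]
grip_width: 0.0306
gripper_force: 99.2
q [ 11.  48.  59.  11. 137. -79.] grasp [0.4558 0.2374 0.1859] F [-0.   0.2 -2.4] w 0.0306 t 7.0
turn [-0.      0.004   0.0007] rows>=0.0 shift [-0.0285 -0.0006  0.0308] rows>=0.7
```

View pics/s2.png

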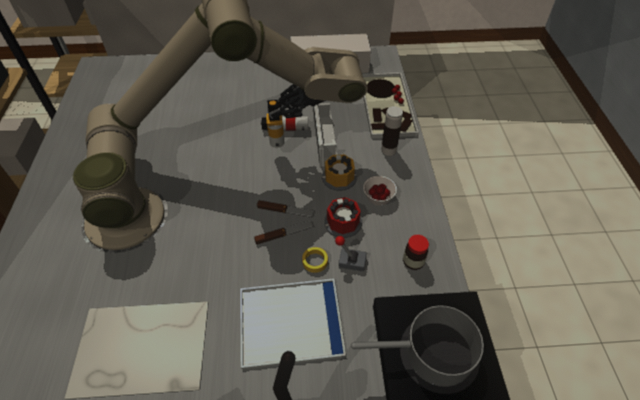

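```bash
python3 -m jog '[[0,0.004,0,-0.0136,0,0.0064,0],[0,0,0,-0.0136,0,0.0064,0],[0,0,0,0,0,0,0]]' 100
python3 -m jog '[[0,0,0,-0.0036,0,0.0017,0],[0,0,0,0,0,0,0]]' | grep -E "pos|ft"
python3 -m jog '[[0,0,0,-0.0036,0,0.0017,0],[0,0,0,0,0,0,0]]' | grep -E "pos|ft"
python3 -m jog '[[0,0,0,-0.0027,0,0.0013,0],[0,0,0,0,0,0,0]]' | grep -E "pos|ft"
```

```text
time_s: 7.4
position: [0.4388, 0.2366, 0.1496]
tool_rot: [[-0.42, -0.048, -0.906], [-0.022, 0.999, -0.043], [0.907, 0.002, -0.421]]
ft_force: [0.4, -0.7, -2.6]
grip_width: 0.0308
gripper_force: 99.2
position: [0.4392, 0.2366, 0.1465]
ft_force: [-0.2, -0.6, -2.7]
position: [0.4391, 0.2366, 0.1424]
ft_force: [-0.0, 0.5, -3.0]
position: [0.4391, 0.2366, 0.1394]
ft_force: [-0.2, -1.0, -1.9]
```

```bash
for i in 1; do python3 -m jog '[[0,0,0,-0.0018,0,0.0008,0],[0,0,0,0,0,0,0]]' | grep -E "pos|ft"; done
python3 -m jog '[[0,0,0,-0.0018,0,0.0008,0],[0,0,0,0,0,0,0]]' | grep -E "pos|ft"
python3 -m jog '[[0,0,0,-0.0018,0,0.0008,0],[0,0,0,0,0,0,0]]' | grep -E "pos|ft"
```

```text
position: [0.4392, 0.2366, 0.1375]
ft_force: [0.6, -0.4, -2.7]
position: [0.4392, 0.2366, 0.1355]
ft_force: [-0.4, -0.8, -3.6]
position: [0.4392, 0.2367, 0.1335]
ft_force: [-0.6, -0.1, -2.6]
```

```bash
python3 -m jog '[[0,0,0,-0.0018,0,0.0008,0],[0,0,0,0,0,0,0]]' | grep -E "pos|ft"
python3 -m jog '[[0,0,0,-0.0018,0,0.0008,0],[0,0,0,0,0,0,0]]' | grep -E "pos|ft"
python3 -m jog '[[0,0,0,-0.0018,0,0.0008,0],[0,0,0,0,0,0,0]]' | grep -E "pos|ft"
```

```text
position: [0.4392, 0.2367, 0.1315]
ft_force: [0.1, -0.3, -2.0]
position: [0.4393, 0.2367, 0.1296]
ft_force: [-0.1, 0.3, -2.8]
position: [0.4393, 0.2367, 0.1276]
ft_force: [-0.2, 0.9, -2.6]
```

```bash
python3 -m jog '[[0,0,0,-0.0018,0,0.0008,0],[0,0,0,0,0,0,0]]' | grep -E "pos|ft"
python3 -m jog '[[0,0,0,-0.0018,0,0.0008,0],[0,0,0,0,0,0,0]]' | grep -E "pos|ft"
python3 - <<'E'
from h import *
d,im=shot("side"); cv2.imwrite("pics/s3.png",cv2.resize(im[60:180,220:360],None,fx=5,fy=5,interpolation=cv2.INTER_CUBIC)); print(proj(d,[[.45,.237,0],[.45,.237,.03],[.45,.237,.045],[.45,.237,.1]]).round(1).tolist())
E
```

```text
position: [0.4394, 0.2366, 0.1267]
ft_force: [0.4, 0.2, 4.9]
position: [0.4394, 0.2364, 0.1266]
ft_force: [2.9, -1.0, 17.9]
[[277.4, 153.5], [276.7, 147.0], [276.4, 143.7], [275.0, 131.0]]
```

View pics/s3.png

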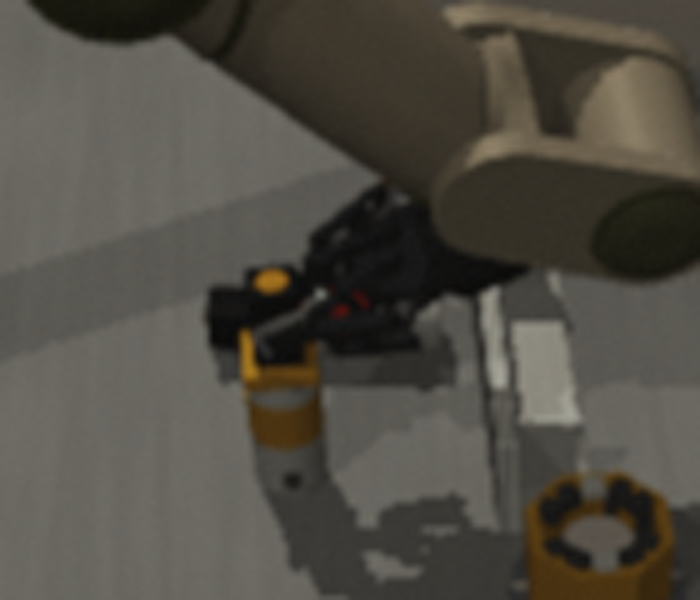

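```bash
python3 -m jog '[[0,0,0,0,0,0,100],[0,0,0,0,0,0,100],[0,0,0,0,0,0,100],[0,0,0,0,0,0,100],[0,0,0,0,0,-0.03,100],[0,0,0,0,0,-0.04,100],[0,0,0,0,0,-0.04,100],[0,0,0,0,0,0,100]]'
python3 - <<'E'
from h import *
plan(((.53,.237,.26),2.7,65.1),((.452,.237,.26),2.7,0),((.452,.237,.140),2.7,0))
E
```

```text
time_s: 11.2
position: [0.5405, 0.2411, 0.1701]
tool_rot: [[-0.424, -0.047, -0.904], [-0.022, 0.999, -0.042], [0.905, 0.003, -0.425]]
ft_force: [-0.2, 0.7, -0.7]
grip_width: 0.0853
gripper_force: 0.0
q [ 10.  59.  34.  13. 150. -76.] grasp [0.5575 0.2419 0.1781] F [-0.2  0.7 -0.7] w 0.0853 t 11.2
turn [0.0009 0.0038 0.0024] rows>=0.0 shift [ 0.086  -0.0036 -0.0094] rows>=1.4
turn [ 0.     -1.1362  0.    ] rows>=6.1 shift [0.061  0.0037 0.0108] rows>=1.0
turn [0. 0. 0.] rows>=0.0 shift [0.   0.   0.12] rows>=1.9
```

```bash
python3 -m jog '[[0,0,0,0.043,0,-0.005,100],[0,0,0,0.043,0,-0.005,100],[0,-0.165,0,0,0,0,100],[0,-0.165,0,0,0,0,100],[0,-0.165,0,0,0,0,100],[0,-0.165,0,0,0,0,100],[0,-0.165,0,0,0,0,100],[0,-0.165,0,0,0,0,100],[0,-0.142,0,0,0,0,100],[0,0,0,0,0,0,100]]'
python3 - <<'E'
from h import *
plan(((.452,.237,.2),2.7,0))
d,im=shot("top"); m=mask(im,(12,120,60),(28,255,255),(200,205,275,275))
for c,a,r in blobs(m): print(c,a,onz(d,[c],.104).round(4),onz(d,cv2.boxPoints(r),.104).round(3).tolist())
d,im=shot("side"); m=mask(im,(12,120,60),(28,255,255),(240,90,310,165))
for c,a,r in blobs(m): print(c,a,onz(d,[c],.104).round(4))
print(proj(d,[.452,.237,.104]))
E
```

```text
time_s: 12.45
position: [0.5096, 0.24, 0.2529]
tool_rot: [[-0.999, -0.05, -0.004], [-0.05, 0.999, 0.002], [0.004, 0.002, -1.0]]
ft_force: [0.3, -0.6, 0.7]
grip_width: 0.0858
gripper_force: 0.0
q [ 13.  22.  70.   0.  88. -80.] grasp [0.5097 0.24   0.2716] F [ 0.3 -0.6  0.7] w 0.0858 t 12.4
turn [ 0.002  -0.0043  0.0024] rows>=0.0 shift [ 0.0577 -0.0003  0.0716] rows>=1.5
[242.67592593 251.72222222] 108 [[0.4474 0.2202 0.104 ]] [[0.43, 0.237, 0.104], [0.476, 0.233, 0.104], [0.472, 0.205, 0.104], [0.426, 0.21, 0.104]]
[303.18604651  93.13953488] 43 [[0.5461 0.4164 0.104 ]]
[274. 116.] 31 [[0.447  0.3047 0.104 ]]
[275.59649123 132.61403509] 114 [[0.4521 0.2251 0.104 ]]
[275.61176471 145.02352941] 85 [[0.452  0.1693 0.104 ]]
[[275.57294735 130.04685336]]
```

```bash
python3 -m jog '[[0.002,-0.0043,0.0024,0.0289,0,0.0,100],[0,0,0,0.0289,0,0,100],[0,0,0,0,0,0,100],[0,0,0,0,0,0.044,100],[0,0,0,0,0,0.044,100],[0,0,0,0,0,0.044,100],[0,0,0,0,0,0,100],[0,0,0,0,0,0,0],[0,0,0,0,0,0,0],[0,0,0,0,0,0,0]]' 100
python3 -m jog '[[0,0,0,0,0,0,0],[0,0,0,0,0,0,0]]' 100
python3 - <<'E'
from h import *
plan(((.452,.237,.26),2.7,0),((.6444,.1157,.26),2.7,0),((.6444,.1157,.26),91.5,0),((.6444,.1157,.26),-88.5,0))
E
```

```text
time_s: 13.8
position: [0.4548, 0.2373, 0.1216]
tool_rot: [[-0.999, -0.046, 0.003], [-0.046, 0.999, 0.001], [-0.003, 0.001, -1.0]]
ft_force: [-0.1, 0.3, 1.6]
grip_width: 0.0326
gripper_force: 2.0
time_s: 14.05
position: [0.455, 0.2373, 0.1218]
tool_rot: [[-0.999, -0.046, 0.003], [-0.046, 0.999, 0.001], [-0.003, 0.0, -1.0]]
ft_force: [0.5, -0.6, 5.8]
grip_width: 0.0312
gripper_force: 98.7
q [ 14.  24.  90.  -0.  65. -78.] grasp [0.4549 0.2372 0.1405] F [ 0.5 -0.6  5.8] w 0.0312 t 14.1
turn [ 0.0004  0.0035 -0.0013] rows>=0.0 shift [ 3.000e-03 -1.000e-04 -1.195e-01] rows>=1.9
turn [0. 0. 0.] rows>=0.0 shift [-0.1865 -0.1302  0.    ] rows>=3.6
turn [ 0.      0.     -1.5499] rows>=8.3 shift [0. 0. 0.] rows>=0.0
turn [0.     0.     3.1416] rows>=16.8 shift [0. 0. 0.] rows>=0.0
```

```bash
python3 -m jog '[[0,0,0,0,0,-0.04,0],[0,0,0,0,0,-0.04,0],[0,0,0,0,0,-0.04,0],[0,0,0.1769,0,0,0,0],[0,0,0.1769,0,0,0,0],[0,0,0.1769,0,0,0,0],[0,0,0.1769,0,0,0,0],[0,0,0.1769,0,0,0,0],[0,0,0.1769,0,0,0,0],[0,0,0.1769,0,0,0,0]]' 100
python3 -m jog '[[0,0,0.1769,0,0,0,0],[0,0,0.1769,0,0,0,0],[0,0,0,-0.0324,0.0466,0,0],[0,0,0,-0.0324,0.0466,0,0],[0,0,0,-0.0324,0.0466,0,0],[0,0,0,-0.0324,0.0466,0,0],[0,0,0,0,0,0,0]]' 100
python3 - <<'E'
from h import *
plan(((.6444,.1127,.215),-88.5,0))
d,im=shot("side"); cv2.imwrite("pics/s4.png",cv2.resize(im[90:220,290:410],None,fx=5,fy=4.6,interpolation=cv2.INTER_CUBIC))
E
```

```text
time_s: 15.3
position: [0.4539, 0.2372, 0.2405]
tool_rot: [[-0.364, 0.931, 0.0], [0.931, 0.364, 0.0], [0.0, 0.0, -1.0]]
ft_force: [1.0, 0.2, -2.9]
grip_width: 0.0308
gripper_force: 99.9
time_s: 16.18
position: [0.6457, 0.1094, 0.2388]
tool_rot: [[-0.021, 1.0, -0.001], [1.0, 0.021, -0.0], [-0.0, -0.001, -1.0]]
ft_force: [0.2, 0.5, -2.3]
grip_width: 0.0309
gripper_force: 101.4
q [-1. 33. 55. -0. 93. -2.] grasp [0.6457 0.1094 0.2575] F [ 0.2  0.5 -2.3] w 0.0309 t 16.2
turn [-0.0011  0.0002 -0.0055] rows>=0.0 shift [ 0.0033 -0.0012  0.0425] rows>=0.7
```

View pics/s4.png

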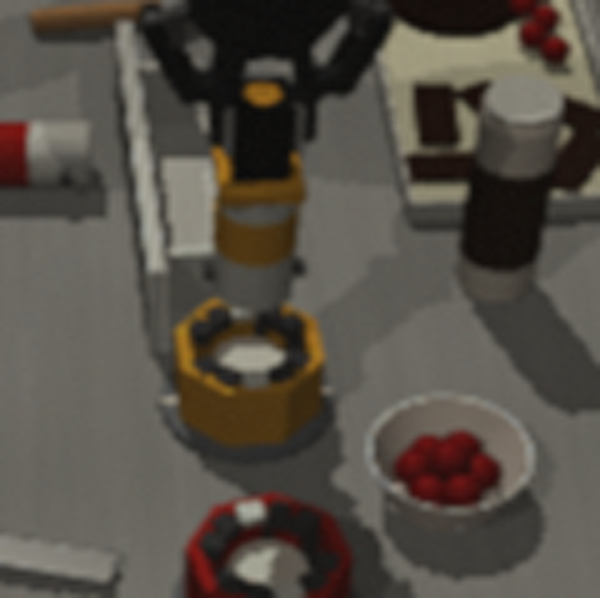

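```bash
python3 -m jog '[[-0.0011,0,-0.0055,0.0033,-0.0012,0.0415,0],[0,0,0,0,0,0,0]]' 100 | grep -E "pos|ft"
python3 - <<'E'
from h import *
s=observe(); g=s["position"]+[0,0,env.tcp_to_grasp]; print(g)
d,im=shot("side"); dt,it=shot("top")
for nm,dd,ii,roi in (("side",d,im,(325,110,360,165)),("top",dt,it,(265,130,312,185))):
    m=mask(ii,(12,120,50),(28,255,255),roi)
    for c,a,r in blobs(m,15): print(nm,c.round(1),a,cv2.boundingRect(cv2.findNonZero(m)),r[1])
ax=[g[0],g[1],0]
for z in (.06,.075,.09,.13,.15,.17): print(z,proj(d,[g[0],g[1]+.003,z]).round(1),proj(dt,[g[0],g[1]+.003,z]).round(1))
for nm,ii,roi in (("side",im,(318,150,365,195)),("top",it,(265,160,312,205))):
    for c,a,r in blobs(mask(ii,(0,0,140),(180,50,255),roi),5): print(nm,c.round(1),a)
print(proj(d,[[.6434,.1493,.062],[.6453,.0821,.062]]).round(1))
t=it[120:220,240:340]; s2=im[110:210,290:390]
cv2.imwrite("pics/c5.png",cv2.resize(np.hstack([t,s2]),None,fx=4,fy=4,interpolation=cv2.INTER_CUBIC))
E
```

```text
position: [0.6402, 0.1164, 0.1967]
ft_force: [-0.1, 0.8, -2.0]
[0.64015958 0.11644291 0.21541075]
side [339.5 120. ] 36 (325, 118, 29, 47) (4.0, 7.0)
side [338.3 139.2] 122 (325, 118, 29, 47) (12.0, 17.0)
side [337.8 150.8] 119 (325, 118, 29, 47) (14.463151931762695, 10.473316192626953)
side [326.6 161.8] 20 (325, 118, 29, 47) (5.0, 3.0)
side [351.3 161.1] 25 (325, 118, 29, 47) (6.667948246002197, 3.530090570449829)
0.06 [[338.1 163.8]] [[285.6 182.4]]
0.075 [[338.2 160.4]] [[285.  181.1]]
0.09 [[338.3 156.9]] [[284.5 179.9]]
0.13 [[338.6 147.4]] [[282.9 176.3]]
0.15 [[338.8 142.5]] [[282.  174.5]]
0.17 [[339.  137.5]] [[281.1 172.6]]
top [282.3 182.4] 540
top [305.8 163.2] 89
top [300.4 180.2] 5
top [266.5 199.5] 40
top [306.1 200.7] 91
[[338.3 156.3]
 [340.9 172.2]]
```

View pics/c5.png

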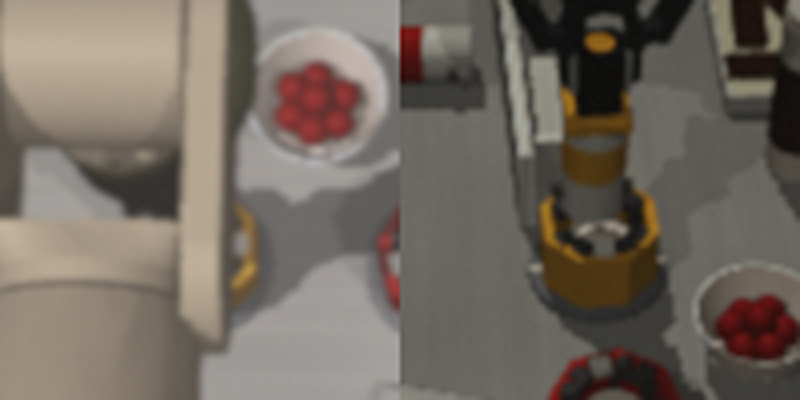

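```bash
python3 -m jog '[[0,0,0,-0.0037,0.0058,0,0],[0,0,0,0,0,0,0],[0,0,0,0,0,0.008,0],[0,0,0,0,0,0,0]]' 100 | grep -E "pos|ft|rot"
python3 -m jog '[[0,0,0,0,0,0.004,0],[0,0,0,0,0,0,0]]' 100 | grep -E "pos|ft"
python3 -m jog '[[0,0,0,0,0,0.003,0],[0,0,0,0,0,0,0]]' 100 | grep -E "pos|ft"
python3 -m jog '[[0,0,0,0,0,0.003,0],[0,0,0,0,0,0,0]]' 100 | grep -E "pos|ft"
```

```text
position: [0.6479, 0.1119, 0.1902]
tool_rot: [[-0.03, 1.0, -0.0], [1.0, 0.03, 0.0], [0.0, -0.0, -1.0]]
ft_force: [0.1, 0.1, -3.1]
position: [0.6482, 0.112, 0.1867]
ft_force: [-0.0, 0.3, -3.2]
position: [0.6484, 0.1119, 0.184]
ft_force: [-0.3, -1.1, -2.9]
position: [0.6485, 0.112, 0.1831]
ft_force: [-2.6, 0.6, 7.4]
```

```bash
for r in 1; do python3 -m jog '[[0,0,0,0,-0.001,0,0],[0,0,0,0,0,0,0]]' | grep -E "pos|ft"; done
python3 -m jog '[[0,0,0,0,-0.001,0,0],[0,0,0,0,0,0,0]]' | grep -E "pos|ft"
python3 -m jog '[[0,0,0,0,-0.001,0,0],[0,0,0,0,0,0,0]]' | grep -E "pos|ft"
python3 -m jog '[[0,0,0,0,-0.001,0,0],[0,0,0,0,0,0,0]]' | grep -E "pos|ft"
```

```text
position: [0.648, 0.112, 0.1831]
ft_force: [-0.5, 0.1, 5.6]
position: [0.6472, 0.1119, 0.1826]
ft_force: [0.5, 0.2, -2.3]
position: [0.6449, 0.1118, 0.1804]
ft_force: [0.8, 0.0, -3.2]
position: [0.6442, 0.1118, 0.1809]
ft_force: [0.3, 0.4, -2.9]
```

```bash
python3 -m jog '[[0,0,0,0,0.0005,0.004,0],[0,0,0,0,0,0,0]]' | grep -E "pos|ft"
python3 -m jog '[[0,0,0,0,0,0.004,0],[0,0,0,0,0,0,0]]' | grep -E "pos|ft"
python3 -m jog '[[0,0,0,0,0,0.003,0],[0,0,0,0,0,0,0]]' | grep -E "pos|ft"
python3 -m jog '[[0,0,0,0,0,0.002,0],[0,0,0,0,0,0,0]]' | grep -E "pos|ft"
```

```text
position: [0.6447, 0.1118, 0.1765]
ft_force: [-0.0, -0.7, -2.3]
position: [0.6447, 0.1118, 0.1726]
ft_force: [-0.3, -0.0, -2.6]
position: [0.6448, 0.1118, 0.1698]
ft_force: [0.1, -0.4, -2.3]
position: [0.6448, 0.1118, 0.168]
ft_force: [-0.5, 0.0, -3.0]
```

```bash
python3 -m jog '[[0,0,0,0,0,0.004,0],[0,0,0,0,0,0,0]]' | grep -E "pos|ft"
python3 -m jog '[[0,0,0,0,0,0.005,0],[0,0,0,0,0,0.005,0],[0,0,0,0,0,0,0]]' | grep -E "pos|ft"
python3 -m jog '[[0,0,0,0,0,0.005,0],[0,0,0,0,0,0,0]]' | grep -E "pos|ft"
python3 -m jog '[[0,0,0,0,0,0.0015,0],[0,0,0,0,0,0,0]]' | grep -E "pos|ft"
```

```text
position: [0.6451, 0.1118, 0.1642]
ft_force: [1.6, 0.7, 0.4]
position: [0.6451, 0.1118, 0.1543]
ft_force: [-0.3, 0.7, 5.2]
position: [0.6451, 0.1119, 0.1497]
ft_force: [-1.3, 0.8, 7.8]
position: [0.6452, 0.1119, 0.1486]
ft_force: [-1.5, 0.3, 8.7]
```

```bash
python3 -m jog '[[0,0,0,0,0,0.001,0],[0,0,0.15,0,-0.0005,0,0],[0,0,0.15,0,-0.0005,0,0],[0,0,0,0,0,0,0]]' | grep -E "pos|ft|rot"
python3 -m jog '[[0,0,0.16,0,-0.0005,0,0],[0,0,0.16,0,-0.0005,0,0],[0,0,0.16,0,-0.0005,0,0],[0,0,0.16,0,-0.0005,0,0],[0,0,0,0,0,0,0]]' | grep -E "pos|ft|rot"
python3 - <<'E'
from h import *
print(observe()["wrist_torque"])
E
```

```text
position: [0.6447, 0.1118, 0.148]
tool_rot: [[0.269, 0.963, 0.005], [0.963, -0.269, 0.0], [0.001, 0.005, -1.0]]
ft_force: [0.5, -0.3, 7.7]
position: [0.6431, 0.1126, 0.1481]
tool_rot: [[0.791, 0.612, 0.005], [0.612, -0.791, -0.0], [0.004, 0.004, -1.0]]
ft_force: [-0.4, -0.4, 8.8]
[-0.34059105 -0.07825275 -0.03267034]
```

```bash
python3 -m jog '[[0,0,0.16,0,-0.0005,0,0],[0,0,0.16,0,-0.0005,0,0],[0,0,0.16,0,-0.0005,0,0],[0,0,0.165,0,-0.0005,0,0],[0,0,0,0,0,0,0]]' | grep -E "pos|ft|rot"
python3 -m jog '[[0,0,0,0,0,-0.004,0],[0,0,0,0,0,-0.004,0],[0,0,0,0,0,0,0]]' | grep -E "pos|ft|rot"
python3 -m jog '[[0,0,0,0,0,-0.002,0],[0,0,0,0,0,0,0]]' | grep -E "pos|ft|rot"
```

```text
position: [0.6422, 0.1142, 0.148]
tool_rot: [[1.0, 0.014, 0.005], [0.014, -1.0, -0.001], [0.005, 0.001, -1.0]]
ft_force: [0.4, -1.7, 7.9]
position: [0.642, 0.1142, 0.1555]
tool_rot: [[1.0, 0.015, 0.004], [0.015, -1.0, -0.001], [0.004, 0.001, -1.0]]
ft_force: [1.1, -0.7, 3.7]
position: [0.6418, 0.1143, 0.1566]
tool_rot: [[1.0, 0.016, 0.003], [0.016, -1.0, -0.0], [0.003, 0.0, -1.0]]
ft_force: [2.5, -2.7, 2.9]
```

```bash
python3 -m jog '[[0,0,0,0,0,-0.001,0],[0,0,0,0,0,0,0],[0,0,0,0,0,0,0]]' | grep -E "pos|ft|rot"
python3 -m jog '[[0,0,0,0,0,-0.0015,0],[0,0,0,0,0,0,0],[0,0,0,0,0,0,0]]' | grep -E "pos|ft|rot"
```

```text
position: [0.6415, 0.1144, 0.1568]
tool_rot: [[1.0, 0.016, 0.001], [0.016, -1.0, -0.0], [0.001, 0.0, -1.0]]
ft_force: [4.3, -2.5, -3.7]
position: [0.6414, 0.1144, 0.1569]
tool_rot: [[1.0, 0.016, -0.0], [0.016, -1.0, -0.0], [-0.0, 0.0, -1.0]]
ft_force: [6.3, -1.3, -11.8]
```

```bash
python3 -m jog '[[0,0,0,0,0,0.0015,100],[0,0,0,0,0,0,100],[0,0,0,0,0,0,100],[0,0,0,0,0,0,100],[0,0,0,0,0,-0.04,100],[0,0,0,0,0,-0.04,100],[0,0,0,0,0,-0.04,100],[0,0,0,0,0,0,100]]' | grep -E "pos|ft|rot"
python3 -m jog '[[0,0,-0.18,0,0,0,100],[0,0,-0.18,0,0,0,100],[0,0,-0.18,0,0,0,100],[0,0,-0.18,0,0,0,100],[0,0,-0.18,0,0,0,100],[0,0,-0.18,0,0,0,100],[0,0,-0.18,0,0,0,100],[0,0,-0.18,0,0,0,100],[0,0,-0.18,0,0,0,100],[0,0,-0.18,0,0,0,100]]' | grep -E "rot"
python3 - <<'E'
from h import *
d,im=shot("side"); cv2.imwrite("pics/c6.png",cv2.resize(im[100:260,230:400],None,fx=4,fy=3.7,interpolation=cv2.INTER_CUBIC))
dt,it=shot("top")
roi=(170,215,225,275)
m=mask(it,(0,120,60),(8,255,255),roi)|mask(it,(172,120,60),(180,255,255),roi)
print([onz(dt,[c],.03).round(3)[0] for c,a,_ in blobs(m,15)])
plan(((.36,.36,.22),-2.5,0),((.38,.36,.15),-2.5,-20),((.418,.36,.028),-2.5,-20))
E
```

```text
position: [0.6419, 0.1147, 0.2813]
tool_rot: [[1.0, 0.016, 0.009], [0.016, -1.0, 0.0], [0.009, -0.0, -1.0]]
ft_force: [-0.1, 0.9, -0.0]
tool_rot: [[-0.248, 0.969, -0.0], [0.969, 0.248, 0.0], [0.0, 0.0, -1.0]]
[array([0.5  , 0.356, 0.03 ]), array([0.459, 0.359, 0.03 ])]
q [ -0.  31.  51.   0.  98. -14.] grasp [0.6409 0.1146 0.2953] F [ 0.2 -0.3 -0.5] w 0.0853 t 26.4
turn [ 4.000e-04 -1.000e-04 -1.281e+00] rows>=6.9 shift [0.2913 0.2329 0.0753] rows>=6.1
turn [ 0.     -0.3491 -0.    ] rows>=1.9 shift [-0.0012  0.0009  0.0737] rows>=1.2
turn [0. 0. 0.] rows>=0.0 shift [0.0061 0.0017 0.1276] rows>=2.0
```

View pics/c6.png

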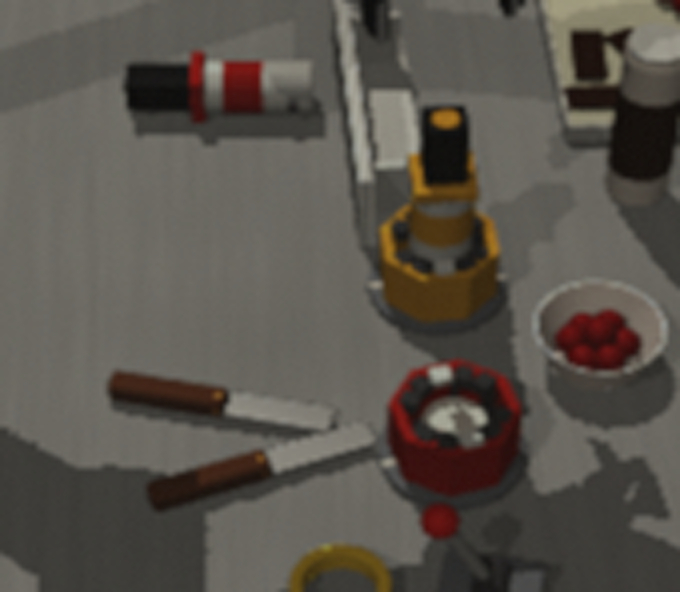

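```bash
python3 -m jog '[[0,0,-0.183,0,0,0,100],[0,0,-0.183,0,0,0,100],[0,0,-0.183,0,0,0,100],[0,0,-0.183,0,0,0,100],[0,0,-0.183,0,0,0,100],[0,0,-0.183,0,0,0,100],[0,0,-0.183,0,0,0,100],[0,0,0,0,0,0,100]]' | grep -E "rot"
python3 -m jog '[[0,0,0,0.0416,0.0333,0.0108,100],[0,0,0,0.0416,0.0333,0.0108,100],[0,0,0,0.0416,0.0333,0.0108,100],[0,0,0,0.0416,0.0333,0.0108,100],[0,0,0,0.0416,0.0333,0.0108,100],[0,0,0,0.0416,0.0333,0.0108,100],[0,0,0,0.0416,0.0333,0.0108,100],[0,-0.1746,0,0,0,0,100],[0,-0.1746,0,0,0,0,100],[0,0,0,0,0,0,100]]' | grep -E "pos|rot"
python3 - <<'E'
from h import *
plan(((.38,.36,.15),-2.5,-20),((.418,.36,.028),-2.5,-20))
E
```

```text
tool_rot: [[-0.999, 0.05, 0.001], [0.05, 0.999, 0.0], [-0.001, 0.0, -1.0]]
position: [0.3587, 0.3606, 0.2012]
tool_rot: [[-0.938, 0.047, 0.342], [0.045, 0.999, -0.015], [-0.342, 0.001, -0.94]]
q [ 38.  15.  93. -15.  58. -42.] grasp [0.3523 0.3609 0.2187] F [ 0.3 -0.6 -0.9] w 0.0854 t 28.7
turn [-0.0002  0.0004 -0.0038] rows>=0.0 shift [-0.0025  0.0003  0.074 ] rows>=1.2
turn [0. 0. 0.] rows>=0.0 shift [0.0061 0.0017 0.1276] rows>=2.0
```

```bash
python3 -m jog '[[0,0,0,0,0,0.05,100],[0,0,0,0.0,0,0.05,100],[0,0,0,0,0,0.04,100],[0,0,0,0.003,0.001,0.03,100],[0,0,0,0.002,0.001,0.02,100],[0,0,0,0,0,0.011,100],[0,0,0,0,0,0,100]]' | grep -E "pos|ft"
python3 - <<'E'
from h import *
plan(((.418,.36,.028),-2.5,-20))
E
python3 -m jog '[[0,0,0,0,0,0,0],[0,0,0,0,0,0,0],[0,0,0,0,0,0,0],[0,0,0,0,0,0,0],[0,0,0,0,0,0,0],[0,0,0,0,0,0,0]]' 100
python3 - <<'E'
from h import *
plan(((.418,.36,.028),-2.5,-20),((.418,.36,.20),-2.5,-20))
E
```

```text
position: [0.426, 0.3593, 0.0107]
ft_force: [0.1, -1.1, 0.7]
q [ 33.  35. 100. -23.  31. -35.] grasp [0.4196 0.3597 0.0283] F [ 0.1 -1.1  0.7] w 0.0858 t 29.6
turn [-0.0012  0.0008 -0.004 ] rows>=0.0 shift [ 0.0016  0.0003 -0.0003] rows>=0.0
time_s: 30.3
position: [0.4254, 0.3599, 0.0119]
tool_rot: [[-0.938, 0.045, 0.345], [0.042, 0.999, -0.015], [-0.345, 0.001, -0.939]]
ft_force: [-2.2, -1.2, 5.9]
grip_width: 0.0308
gripper_force: 98.2
q [ 33.  34. 100. -23.  31. -36.] grasp [0.419  0.3602 0.0294] F [-2.2 -1.2  5.9] w 0.0308 t 30.3
turn [ 0.0004  0.003  -0.0013] rows>=0.0 shift [ 0.0014 -0.0002  0.001 ] rows>=0.0
turn [0. 0. 0.] rows>=0.0 shift [-0.0588  0.     -0.1616] rows>=2.8
```

```bash
python3 -m jog '[[0,0,0,-0.0147,0,-0.0402,0],[0,0,0,-0.0147,0,-0.0402,0],[0,0,0,-0.0147,-0.025,-0.0402,0],[0,0,0,-0.0147,-0.025,-0.0402,0],[0,0,0,0,-0.025,0,0],[0,0,0,0,-0.025,0,0],[0,0,0,0,0,0,0]]' 100 | grep -E "pos|ft"
python3 -m jog '[[0,0.157,0,0,0,0,0],[0,0.157,0,0,0,0,0],[0,0.157,0,0,0,0,0],[0,0.157,0,0,0,0,0],[0,0.157,0,0,0,0,0],[0,0.157,0,0,0,0,0],[0,0.157,0,0,0,0,0],[0,0.157,0,0,0,0,0],[0,0.157,0,0,0,0,0],[0,0.157,0,0,0,0,0]]' 100 | grep -E "pos|ft"
python3 - <<'E'
from h import *
plan(((.43,.255,.15),-2.5,69.8))
E
```

```text
position: [0.4199, 0.2585, 0.1819]
ft_force: [0.9, 0.5, -3.9]
position: [0.4213, 0.2604, 0.1815]
ft_force: [-1.3, -0.7, -2.6]
q [ 11.  49.  61.  19. 138. -71.] grasp [0.4388 0.2596 0.1879] F [-1.3 -0.7 -2.6] w 0.0303 t 32.4
turn [ 0.0003 -0.0039 -0.0007] rows>=0.0 shift [-0.0326 -0.005   0.0212] rows>=0.6
```

```bash
python3 -m jog '[[0,-0.004,0,-0.0141,0,0.0052,0],[0,0,0,-0.0141,0,0.0052,0],[0,0,0,-0.0141,0,0.0052,0],[0,0,0,0,0,0,0]]' 100 | grep -E "pos|ft|rot"
python3 -m jog '[[0,0,0,-0.0028,0,0.001,0],[0,0,0,0,0,0,0]]' | grep -E "pos|ft"
python3 -m jog '[[0,0,0,-0.0019,0,0.0007,0],[0,0,0,0,0,0,0]]' | grep -E "pos|ft"
python3 -m jog '[[0,0,0,-0.0019,0,0.0007,0],[0,0,0,0,0,0,0]]' | grep -E "pos|ft"
```

```text
position: [0.4205, 0.2599, 0.1366]
tool_rot: [[-0.348, 0.045, -0.936], [0.016, 0.999, 0.042], [0.937, -0.0, -0.348]]
ft_force: [-0.2, 0.1, -4.6]
position: [0.4209, 0.2598, 0.1345]
ft_force: [-0.6, 0.3, -2.8]
position: [0.4208, 0.2598, 0.1322]
ft_force: [-0.1, 0.1, -2.9]
position: [0.4209, 0.2596, 0.132]
ft_force: [1.6, -0.7, 9.3]
```

```bash
python3 -m jog '[[0,0,0,0,0,0,100],[0,0,0,0,0,0,100],[0,0,0,0,0,0,100],[0,0,0,0,0,0,100],[0,0,0,0,0,-0.03,100],[0,0,0,0,0,-0.04,100],[0,0,0,0,0,-0.04,100],[0,0,0,0,0,0,100]]'  | grep -E "pos|ft"
python3 -m jog '[[0,0,0,0.043,0,-0.005,100],[0,0,0,0.043,0,-0.005,100],[0,-0.175,0,0,0,0,100],[0,-0.175,0,0,0,0,100],[0,-0.175,0,0,0,0,100],[0,-0.175,0,0,0,0,100],[0,-0.175,0,0,0,0,100],[0,-0.175,0,0,0,0,100],[0,-0.172,0,0,0,0,100],[0,0,0,0,0,0,100]]' | grep -E "pos|ft"
python3 - <<'E'
from h import *
plan(((.433,.259,.27),-2.5,0))
d,im=shot("side"); roi=(240,85,310,165)
m=mask(im,(0,120,50),(8,255,255),roi)|mask(im,(172,120,50),(180,255,255),roi)
print([(c.round(1),a) for c,a,r in blobs(m,15)]); print(proj(d,[[.433,.259,z] for z in (.05,.098,.16)]).round(1))
E
```

```text
position: [0.5254, 0.2546, 0.1683]
ft_force: [-0.9, 0.9, -0.5]
position: [0.5006, 0.2563, 0.2532]
ft_force: [-0.7, -0.3, 0.4]
q [ 15.  22.  70.  -0.  87. -72.] grasp [0.5005 0.2563 0.2719] F [-0.7 -0.3  0.4] w 0.0853 t 35.9
turn [0.     0.0066 0.0011] rows>=0.0 shift [ 0.0677 -0.0003  0.0019] rows>=1.1
[(array([267.9, 111.8]), np.int32(28)), (array([269.8, 128.5]), np.int32(89)), (array([269.3, 140.5]), np.int32(69))]
[[271.  138.1]
 [269.7 127.1]
 [268.  111.9]]
```

```bash
python3 -m jog '[[0,0.0066,0,0.0345,0,0.0,100],[0,0,0,0.0345,0,0,100],[0,0,0,0,0,0,100],[0,0,0,0,0,0.044,100],[0,0,0,0,0,0.044,100],[0,0,0,0,0,0.044,100],[0,0,0,0,0,0,100],[0,0,0,0,0,0,0],[0,0,0,0,0,0,0],[0,0,0,0,0,0,0]]' 100 | grep -E "pos|ft"
python3 -m jog '[[0,0,0,0,0,0,0],[0,0,0,0,0,0,0]]' 100
python3 - <<'E'
from h import *
plan(((.433,.259,.26),-2.5,0),((.433,.259,.26),-76,0),((.6407,-.0603,.26),-76,0))
E
```

```text
position: [0.4349, 0.2593, 0.1214]
ft_force: [-0.8, 0.6, -0.3]
time_s: 37.48
position: [0.435, 0.2593, 0.1216]
tool_rot: [[-0.999, 0.045, 0.003], [0.045, 0.999, 0.001], [-0.003, 0.001, -1.0]]
ft_force: [-0.6, -1.7, 5.5]
grip_width: 0.0312
gripper_force: 99.0
q [ 17.  24.  91.  -0.  65. -70.] grasp [0.4349 0.2593 0.1403] F [-0.6 -1.7  5.5] w 0.0312 t 37.5
turn [ 0.0009  0.0028 -0.0012] rows>=0.0 shift [ 0.002  -0.0004 -0.1197] rows>=1.9
turn [0.     0.     1.2828] rows>=6.9 shift [0. 0. 0.] rows>=0.0
turn [0. 0. 0.] rows>=0.0 shift [-0.3601  0.1243  0.    ] rows>=6.1
```

```bash
python3 -m jog '[[0,0,0,0,0,-0.04,0],[0,0,0,0,0,-0.04,0],[0,0,0,0,0,-0.04,0],[0,0,0.1832,0,0,0,0],[0,0,0.1832,0,0,0,0],[0,0,0.1832,0,0,0,0],[0,0,0.1832,0,0,0,0],[0,0,0.1832,0,0,0,0],[0,0,0.1832,0,0,0,0],[0,0,0.1832,0,0,0,0]]' 100 | grep -E "pos|rot"
python3 -m jog '[[0,0,0,-0.0518,0.0175,0,0],[0,0,0,-0.0518,0.0175,0,0],[0,0,0,-0.0518,0.0175,0,0],[0,0,0,-0.0518,0.0175,0,0],[0,0,0,-0.0518,0.0175,0,0],[0,0,0,-0.0518,0.0175,0,0],[0,0,0,-0.0518,0.0175,0,0],[0,0,0,0,0,0,0],[0,0,0,0,0,0,0]]' 100 | grep -E "pos|ft"
python3 - <<'E'
from h import *
plan(((.6415,-.063,.215),-76,0))
E
```

```text
position: [0.434, 0.2591, 0.2403]
tool_rot: [[-0.235, 0.972, -0.0], [0.972, 0.235, 0.0], [0.0, -0.0, -1.0]]
position: [0.6403, -0.0629, 0.24]
ft_force: [-0.9, 1.0, -3.6]
q [-16.  31.  57.   0.  92. -30.] grasp [ 0.6403 -0.0629  0.2587] F [-0.9  1.  -3.6] w 0.0308 t 39.9
turn [-0.0005 -0.0012 -0.0008] rows>=0.0 shift [-0.0004  0.0012  0.0437] rows>=0.7
```

```bash
python3 -m jog '[[0,0,0,0,0.0012,0.022,0],[0,0,0,0,0,0.022,0],[0,0,0,0,0,0,0],[0,0,0,0,0,0,0]]' 100 | grep -E "pos|ft"
python3 -m jog '[[0,0,0,0,0,0.006,0],[0,0,0,0,0,0.004,0],[0,0,0,0,0,0,0]]' 100 | grep -E "pos|ft"
python3 -m jog '[[0,0,0,0,0,0.003,0],[0,0,0,0,0,0,0]]' 100 | grep -E "pos|ft"
python3 -m jog '[[0,0,0,0,0,0.003,0],[0,0,0,0,0,0,0]]' 100 | grep -E "pos|ft"
```

```text
position: [0.642, -0.0623, 0.1977]
ft_force: [-0.1, -0.7, -3.2]
position: [0.6417, -0.0629, 0.186]
ft_force: [0.4, -0.4, -3.7]
position: [0.6418, -0.0629, 0.1831]
ft_force: [-0.7, 1.0, -3.9]
position: [0.6417, -0.0629, 0.18]
ft_force: [-0.4, -0.3, -2.9]
```

```bash
python3 -m jog '[[0,0,0,0,0,0.004,0],[0,0,0,0,0,0,0]]' 100 | grep -E "pos|ft"
python3 -m jog '[[0,0,0,0,0,0.004,0],[0,0,0,0,0,0,0]]' 100 | grep -E "pos|ft"
python3 -m jog '[[0,0,0,0,0,0.003,0],[0,0,0,0,0,0,0]]' 100 | grep -E "pos|ft"
python3 -m jog '[[0,0,0,0,0,0.003,0],[0,0,0,0,0,0,0]]' 100 | grep -E "pos|ft"
python3 -m jog '[[0,0,0,0,0,0.003,0],[0,0,0,0,0,0,0]]' 100 | grep -E "pos|ft"
```

```text
position: [0.6417, -0.0629, 0.1759]
ft_force: [0.1, 0.3, -3.4]
position: [0.6417, -0.0629, 0.1719]
ft_force: [-0.4, -0.6, -3.2]
position: [0.6418, -0.0629, 0.169]
ft_force: [-0.7, 0.6, -3.3]
position: [0.6417, -0.0629, 0.166]
ft_force: [0.7, -0.3, -2.6]
position: [0.642, -0.063, 0.1635]
ft_force: [0.4, 0.7, -0.8]
```

```bash
python3 -m jog '[[0,0,0,0,0,0.005,0],[0,0,0,0,0,0.005,0],[0,0,0,0,0,0.005,0],[0,0,0,0,0,0.001,0],[0,0,0,0,0,0,0],[0,0,0,0,0,0,0]]' 100 | grep -E "pos|ft"
python3 -m jog '[[0,0,0,0,0,0.0007,0],[0,0,0.157,0,-0.0003,0,0],[0,0,0.157,0,-0.0003,0,0],[0,0,0.157,0,-0.0003,0,0],[0,0,0,0,0,0,0]]' | grep -E "pos|ft|rot"
python3 -m jog '[[0,0,0.157,0,-0.0003,0,0],[0,0,0.157,0,-0.0003,0,0],[0,0,0.157,0,-0.0003,0,0],[0,0,0.157,0,-0.0003,0,0],[0,0,0,0,0,0,0]]' | grep -E "pos|ft|rot"
```

```text
position: [0.6421, -0.063, 0.1481]
ft_force: [-2.4, -0.2, 7.5]
position: [0.6418, -0.0633, 0.1477]
tool_rot: [[0.227, 0.974, 0.004], [0.974, -0.227, -0.001], [0.0, 0.004, -1.0]]
ft_force: [-0.4, -0.7, 7.1]
position: [0.6408, -0.0629, 0.1478]
tool_rot: [[0.756, 0.654, 0.004], [0.654, -0.756, -0.001], [0.002, 0.003, -1.0]]
ft_force: [0.4, -0.7, 7.4]
```

```bash
python3 -m jog '[[0,0,0.16,0,-0.0003,0,0],[0,0,0.16,0,-0.0003,0,0],[0,0,0.155,0,-0.0003,0,0],[0,0,0,0,0,0,0]]' | grep -E "pos|ft|rot"
python3 -m jog '[[0,0,0,0,0,-0.004,0],[0,0,0,0,0,-0.004,0],[0,0,0,0,0,0,0]]' | grep -E "pos|ft|rot"
python3 -m jog '[[0,0,0,0,0,-0.002,0],[0,0,0,0,0,0,0],[0,0,0,0,0,0,0]]' | grep -E "pos|ft"
python3 -m jog '[[0,0,0,0,0,-0.0015,0],[0,0,0,0,0,0,0],[0,0,0,0,0,0,0]]' | grep -E "pos|ft"
```

```text
position: [0.64, -0.0623, 0.1477]
tool_rot: [[0.972, 0.236, 0.003], [0.236, -0.972, -0.001], [0.002, 0.002, -1.0]]
ft_force: [-1.0, -0.6, 7.6]
position: [0.6398, -0.0623, 0.1551]
tool_rot: [[0.971, 0.238, 0.002], [0.238, -0.971, -0.001], [0.002, 0.002, -1.0]]
ft_force: [-0.3, -2.8, 3.6]
position: [0.6396, -0.0619, 0.1565]
ft_force: [1.3, -2.9, 3.2]
position: [0.6394, -0.0618, 0.1567]
ft_force: [3.1, -3.6, -6.3]
```

```bash
python3 -m jog '[[0,0,0,0,0,0.0015,100],[0,0,0,0,0,0,100],[0,0,0,0,0,0,100],[0,0,0,0,0,0,100],[0,0,0,0,0,-0.04,100],[0,0,0,0,0,-0.04,100],[0,0,0,0,0,-0.04,0],[0,0,0,0,0,0,0]]' | grep -E "pos|ft|rot"
python3 - <<'E'
from h import *
plan(((.565,-.175,.28),168,0),((.565,-.175,.109),168,0))
d,im=shot("side"); dt,it=shot("top")
cv2.imwrite("pics/c7.png",cv2.resize(im[120:270,300:410],None,fx=5,fy=4,interpolation=cv2.INTER_CUBIC))
for dd,ii,roi in ((d,im,(325,220,360,260)),(dt,it,(385,170,420,200))):
    print([(c.round(1),a) for c,a,r in blobs(mask(ii,(0,150,90),(8,255,255),roi),6)])
E
```

```text
position: [0.6402, -0.0618, 0.2802]
tool_rot: [[0.971, 0.238, 0.007], [0.238, -0.971, -0.001], [0.007, 0.003, -1.0]]
ft_force: [-0.1, -0.3, -1.2]
q [-16.  30.  53.   0.  97.  60.] grasp [ 0.64   -0.0618  0.2989] F [-0.1 -0.3 -1.2] w 0.0516 t 47.1
turn [ 0.0015 -0.0071  0.4499] rows>=2.4 shift [-0.05    0.1263  0.0189] rows>=2.2
turn [0. 0. 0.] rows>=0.0 shift [0.    0.    0.171] rows>=2.7
[(array([337.9, 220.8]), np.int32(9)), (array([339.2, 239.3]), np.int32(52))]
[(array([399.6, 188.5]), np.int32(49))]
```

View pics/c7.png

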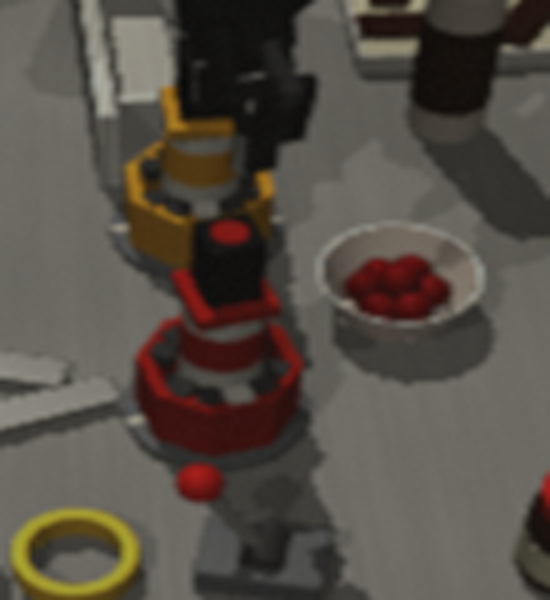

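```bash
python3 -m jog '[[0,0,0.15,0,0,0,0],[0,0,0.15,0,0,0,0],[0,-0.007,0.15,0,0,0,0],[0,0,0,-0.0167,0.0421,0.0063,0],[0,0,0,-0.0167,0.0421,0.0063,0],[0,0,0,-0.0167,0.0421,0.0063,0],[0,0,0,0,0,0.057,0],[0,0,0,0,0,0.057,0],[0,0,0,0,0,0.057,0],[0,0,0,0,0,0,0]]' | grep -E "pos|ft|rot"
python3 - <<'E'
from h import *
plan(((.673,-.197,.109),168,0))
E
```

```text
position: [0.5604, -0.1733, 0.0829]
tool_rot: [[0.978, -0.208, -0.016], [-0.208, -0.978, 0.006], [-0.017, -0.003, -1.0]]
ft_force: [1.3, 0.3, -0.3]
q [-29.  34.  80.  -0.  67.  73.] grasp [ 0.5607 -0.1735  0.1016] F [ 1.3  0.3 -0.3] w -0.0001 t 48.5
turn [-0.0029  0.0166 -0.0005] rows>=0.1 shift [ 0.1151 -0.0003 -0.0074] rows>=1.8
```

```bash
python3 -m jog '[[0,0,0,0.015,0,-0.003,0],[0,0,0,0.015,0,-0.003,0],[0,0,0,0.015,0,0,0],[0,0,0,0.015,0,0,0],[0,0,0,0.015,0,0,0],[0,0,0,0.015,0,0,0],[0,0,0,0.015,0,0,0],[0,0,0,0.006,0,0,0],[0,0,0,0,0,0,0]]' | grep -E "pos|ft"
python3 - <<'E'
from h import *
d,im=shot("side"); dt,it=shot("top")
for dd,ii,roi in ((d,im,(325,225,390,270)),(dt,it,(385,150,425,200))):
    for c,a,r in blobs(mask(ii,(0,150,90),(8,255,255),roi),5): print(c.round(1),a,onz(dd,[c],.1).round(3))
E
```

```text
position: [0.67, -0.1974, 0.0943]
ft_force: [-9.8, 2.8, 5.1]
[367.9 246.4] 17 [[ 0.686 -0.214  0.1  ]]
```

```bash
python3 -m jog '[[0,0,0,-0.03,0,0,0],[0,0,0,-0.03,0,0,0],[0,0,0,-0.02,0,-0.05,0],[0,0,0,0,0.05,-0.05,0],[0,0,0,0,0.05,-0.04,0],[0,0,0,0,0.05,0,0],[0,0,0,0,0.05,0,0],[0,0,0,0,0,0,0],[0,0,0,0,0,0,100]]' | grep -E "pos|ft"
python3 - <<'E'
from h import *
d,im=shot("side"); dt,it=shot("top","t8.png")
c1,r1=None,None
for nm,dd,ii,roi in (("s",d,im,(325,225,390,270)),("t",dt,it,(385,150,425,200))):
    for c,a,r in blobs(mask(ii,(0,150,90),(8,255,255),roi),5): print(nm,c.round(1),a,onz(dd,[c],.1).round(3))
def kn(m):
    for c,a,r in blobs(m,80):
        b=cv2.boxPoints(r); W=onz(dt,b,.015); print("handle",c.round(1),a,onz(dt,[c],.012).round(4),W[:,:2].round(3).tolist())
kn(mask(it,(0,70,30),(18,255,160),(300,200,390,290)))
E
```

```text
position: [0.554, -0.3695, 0.2273]
ft_force: [-0.4, 0.5, 0.3]
s [368.3 243.6] 38 [[ 0.688 -0.206  0.1  ]]
t [406. 162.] 37 [[ 0.688 -0.204  0.1  ]]
```

View pics/t8.png

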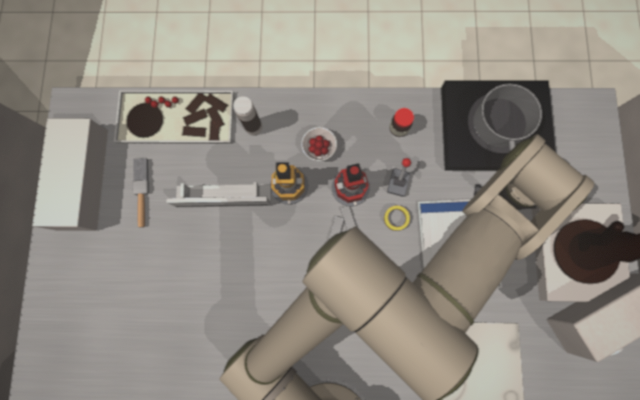

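```bash
python3 -m jog '[[0,0,0,-0.0237,-0.0526,0,50],[0,0,0,-0.0237,-0.0526,0,50],[0,0,0,-0.0237,-0.0526,0,50],[0,0,0,-0.0237,-0.0526,0,50],[0,0,0,-0.0237,-0.0526,0,50],[0,0,0,-0.0237,-0.0526,0,50],[0,0,0,-0.0237,-0.0526,0,50],[0,0,0,-0.0237,-0.0526,0,50],[0,0,0,-0.0237,-0.0526,0,50],[0,0,0,-0.0237,-0.0526,0,50]]' | grep -E "pos|ft"
python3 -m jog '[[0,0,0,-0.0237,-0.0526,0,50],[0,0,0,0,0,0,50]]' | grep -E "pos|ft"
cat > k.py <<'E'
from h import *
dt,it=shot("top")
for c,a,r in blobs(mask(it,(0,70,30),(18,255,160),(270,200,520,300)),60):
    b=cv2.boxPoints(r); m=lambda i,j:(b[i]+b[j])/2
    e=(m(0,1),m(2,3)) if np.linalg.norm(b[0]-b[1])<np.linalg.norm(b[1]-b[2]) else (m(1,2),m(3,0))
    W=onz(dt,np.array(e),.012); W=W[np.argsort(W[:,0])]; v=W[1]-W[0]
    print("handle",a,"c",onz(dt,[c],.012)[0].round(4),"ends",W[:,:2].round(3).tolist(),"yaw",np.degrees(np.arctan2(v[1],v[0])).round(1))
plan()
E
python3 k.py
```

```text
position: [0.4303, 0.1964, 0.2283]
ft_force: [1.4, -0.9, -0.3]
position: [0.4173, 0.2539, 0.2282]
ft_force: [-0.3, 0.5, 0.1]
handle 164 c [ 0.4639 -0.0813  0.012 ] ends [[0.424, -0.094], [0.504, -0.068]] yaw 18.2
handle 157 c [0.4328 0.0056 0.012 ] ends [[0.394, 0.017], [0.474, -0.007]] yaw -16.6
q [ 17.  16.  84.   0.  81. 119.] grasp [0.4182 0.2521 0.2468] F [ 0.1  0.1 -0.5] w 0.0428 t 52.5
```

```bash
python3 - <<'E'
from h import *
plan(((.4328,.0056,.12),163.4,0),((.4328,.0056,.022),163.4,0))
E
```

```text
q [ 17.  16.  84.   0.  81. 119.] grasp [0.4182 0.2521 0.2468] F [ 0.1  0.1 -0.5] w 0.0428 t 52.5
turn [0.0002 0.0061 0.0849] rows>=0.5 shift [0.0845 0.232  0.1268] rows>=4.4
turn [0. 0. 0.] rows>=0.0 shift [0.    0.    0.098] rows>=1.6
```

```bash
python3 -m jog '[[0,0.006,0.085,0,0,0,50],[0,0,0,0.0169,0.0464,0.0254,50],[0,0,0,0.0169,0.0464,0.0254,50],[0,0,0,0.0169,0.0464,0.0254,50],[0,0,0,0.0169,0.0464,0.0254,50],[0,0,0,0.0169,0.0464,0.0254,50],[0,0,0,0,0,0,50],[0,0,0,0,0,0,50]]' 50 | grep -E "pos|ft"
python3 - <<'E'
from h import *
plan(((.4328,.0056,.022),163.4,0))
E
```

```text
position: [0.4327, 0.0034, 0.1013]
ft_force: [-0.3, 0.2, 0.4]
q [-15.  19. 104.  -0.  57.  92.] grasp [0.4327 0.0034 0.12  ] F [-0.3  0.2  0.4] w 0.0426 t 53.5
turn [ 0.0003  0.     -0.0061] rows>=0.0 shift [-0.0006 -0.0021  0.098 ] rows>=1.6
```

```bash
python3 -m jog '[[0,0,0,0,-0.002,0.04,50],[0,0,0,0,0,0.04,50],[0,0,0,0,0,0.018,50],[0,0,0,0,0,0,50],[0,0,0,0,0,0,50]]' 50 | grep -E "pos|ft"
python3 -m jog '[[0,0,0,0,0,0,0],[0,0,0,0,0,0,0],[0,0,0,0,0,0,0],[0,0,0,0,0,0,0]]' 50 | grep -E "pos|ft|grip"
python3 -m jog '[[0,0,0,0,0,-0.04,0],[0,0,0,0,0,-0.04,0],[0,0,0,0,0,-0.04,0],[0,0,0,0,0,0,0]]' 50 | grep -E "pos|ft|grip"
python3 k.py; python3 - <<'E'
from h import *
plan(((.4392,-.3156,.14),182.3,0),((.4392,-.3156,.027),182.3,0))
E
```

```text
position: [0.4339, 0.0059, 0.0039]
ft_force: [0.9, -0.6, -0.1]
position: [0.4338, 0.0055, 0.0039]
ft_force: [-1.2, 2.0, 9.1]
grip_width: 0.0187
gripper_force: 49.4
position: [0.4345, 0.0053, 0.1254]
ft_force: [0.8, 0.9, -1.4]
grip_width: 0.0187
gripper_force: 49.5
q [-15.  17. 102.  -0.  61.  92.] grasp [0.4335 0.0055 0.1424] F [ 0.1  0.1 -0.5] w 0.0186 t 55.1
q [-15.  17. 102.  -0.  61.  92.] grasp [0.4335 0.0055 0.1424] F [ 0.1  0.1 -0.5] w 0.0186 t 55.1
turn [ 0.0007 -0.0022 -0.3348] rows>=1.8 shift [-0.0073  0.3211  0.0024] rows>=5.1
turn [0. 0. 0.] rows>=0.0 shift [0.    0.    0.113] rows>=1.8
```

```bash
python3 -m jog '[[0,0,-0.1674,0,0,0,0],[0,0,-0.1674,0,0,0,0],[0,0,0,-0.0012,0.0535,0,0],[0,0,0,-0.0012,0.0535,0,0],[0,0,0,-0.0012,0.0535,0,0],[0,0,0,-0.0012,0.0535,0,0],[0,0,0,-0.0012,0.0535,0,0],[0,0,0,-0.0012,0.0535,0,0],[0,0,0,0,0,0,0],[0,0,0,0,0,0,0]]' 50 | grep -E "pos|ft|grip"
python3 - <<'E'
from h import *
plan(((.4392,-.3156,.029),182.3,0))
E
```

```text
position: [0.4384, -0.3147, 0.1215]
ft_force: [0.5, 0.7, -0.2]
grip_width: 0.0189
gripper_force: 49.6
q [-48.  27.  86.  -0.  68.  40.] grasp [ 0.4385 -0.3147  0.1402] F [ 0.5  0.7 -0.2] w 0.0189 t 56.4
turn [-0.0023  0.0025 -0.0004] rows>=0.0 shift [0.0007 0.0009 0.1112] rows>=1.8
```

```bash
python3 -m jog '[[0,0,0,0,0,0.045,0],[0,0,0,0,0,0.045,0],[0,0,0,0,0,0.02,0],[0,0,0,0,0,0,0],[0,0,0,0,0,0,0]]' 50 | grep -E "pos|ft|grip"
python3 -m jog '[[0,0,0,0,0,0.0015,0],[0,0,0,0,0,0,0]]' 50 | grep -E "pos|ft"
python3 -m jog '[[0,0,0,0,0,0,40],[0,0,0,0,0,0,40],[0,0,0,0,0,0,40],[0,0,0,0,0,-0.04,40],[0,0,0,0,0,-0.05,40],[0,0,0,0,0,-0.05,40],[0,0,0,0,-0.05,0,40],[0,0,0,0,-0.05,0,40],[0,0,0,0,-0.05,0,40],[0,0,0,0,-0.05,0,40]]' | grep -E "pos"
python3 -m jog '[[0,0,0,0,-0.05,0,40],[0,0,0,0,-0.05,0,40],[0,0,0,0,-0.05,0,50],[0,0,0,0,-0.05,0,50],[0,0,0,0,-0.05,0,50],[0,0,0,0,-0.05,0,50],[0,0,0,0,0,0,50]]' | grep -E "pos"
python3 k.py
```

```text
position: [0.4394, -0.3152, 0.0138]
ft_force: [0.1, 0.5, -0.7]
grip_width: 0.0187
gripper_force: 49.6
position: [0.4391, -0.3156, 0.012]
ft_force: [0.2, -0.1, -0.2]
position: [0.4307, -0.1142, 0.1515]
position: [0.4184, 0.1866, 0.1513]
handle 167 c [ 0.4637 -0.0815  0.012 ] ends [[0.424, -0.094], [0.504, -0.068]] yaw 18.2
handle 185 c [ 0.44   -0.3163  0.012 ] ends [[0.398, -0.318], [0.482, -0.314]] yaw 2.7
q [ 9. 17. 96. -0. 67. 97.] grasp [0.4187 0.1851 0.1699] F [ 0.1 -1.2  0.4] w 0.0426 t 59.4
```

```bash
python3 - <<'E'
from h import *
plan(((.4638,-.0814,.12),198.2,0))
E
```

```text
q [ 9. 17. 96. -0. 67. 97.] grasp [0.4187 0.1851 0.1699] F [ 0.1 -1.2  0.4] w 0.0426 t 59.4
turn [ 0.0003  0.0008 -0.2746] rows>=1.5 shift [-0.0403  0.2672  0.0499] rows>=4.4
```

```bash
python3 -m jog '[[0,0,-0.1373,0,0,0,50],[0,0,-0.1373,0,0,0,50],[0,0,0,-0.0081,0.0534,0.01,50],[0,0,0,-0.0081,0.0534,0.01,50],[0,0,0,-0.0081,0.0534,0.01,50],[0,0,0,-0.0081,0.0534,0.01,50],[0,0,0,-0.0081,0.0534,0.01,50],[0,0,0,0,0,0,50],[0,0,0,0,0,0,50]]' 50 | grep -E "pos|ft"
python3 - <<'E'
from h import *
plan(((.4638,-.0814,.022),198.2,0))
E
```

```text
position: [0.4625, -0.0828, 0.1013]
ft_force: [0.1, -0.4, 0.1]
q [-25.  23.  98.  -0.  59.  47.] grasp [ 0.4626 -0.0828  0.12  ] F [ 0.1 -0.4  0.1] w 0.0424 t 60.5
turn [-0.0005  0.0012 -0.0047] rows>=0.0 shift [ 0.0017 -0.001   0.098 ] rows>=1.6
```

```bash
python3 -m jog '[[0,0,0,0.001,-0.001,0.04,50],[0,0,0,0,0,0.04,50],[0,0,0,0,0,0.018,50],[0,0,0,0,0,0,50],[0,0,0,0,0,0,50]]' 50 | grep -E "pos|ft"
python3 -m jog '[[0,0,0,0,0,0,0],[0,0,0,0,0,0,0],[0,0,0,0,0,0,0],[0,0,0,0,0,0,0]]' 50 | grep -E "pos|ft|grip"
python3 -m jog '[[0,0,0,0,0,-0.04,0],[0,0,0,0,0,-0.04,0],[0,0,0,0,0,-0.04,0],[0,0,0,0,0,0,0]]' 50 | grep -E "pos|ft|grip"
python3 - <<'E'
from h import *
plan(((.4428,-.4056,.14),182.3,0))
E
```

```text
position: [0.464, -0.0808, 0.0043]
ft_force: [-0.4, -0.8, 0.6]
position: [0.4642, -0.0812, 0.0044]
ft_force: [-0.2, 1.1, 6.7]
grip_width: 0.0189
gripper_force: 49.6
position: [0.4649, -0.0815, 0.1261]
ft_force: [0.9, 0.1, -1.7]
grip_width: 0.0187
gripper_force: 49.3
q [-24.  21.  96.  -0.  63.  48.] grasp [ 0.4648 -0.0814  0.1448] F [ 0.9  0.1 -1.7] w 0.0187 t 62.2
turn [ 0.0038 -0.0046  0.2747] rows>=1.5 shift [-0.0351  0.323   0.0048] rows>=5.2
```

```bash
python3 -m jog '[[0,0,0.1373,0,0,0,0],[0,0,0.1373,0,0,0,0],[0,0,0,-0.0058,0.0538,0,0],[0,0,0,-0.0058,0.0538,0,0],[0,0,0,-0.0058,0.0538,0,0],[0,0,0,-0.0058,0.0538,0,0],[0,0,0,-0.0058,0.0538,0,0],[0,0,0,-0.0058,0.0538,0,0],[0,0,0,0,0,0,0],[0,0,0,0,0,0,0]]' 50 | grep -E "pos|ft|grip"
python3 - <<'E'
from h import *
plan(((.4428,-.4056,.029),182.3,0))
E
```

```text
position: [0.4415, -0.4043, 0.1224]
ft_force: [-0.1, 0.7, -0.8]
grip_width: 0.0187
gripper_force: 49.4
q [-54.  32.  76.  -0.  72.  34.] grasp [ 0.4416 -0.4043  0.1411] F [-0.1  0.7 -0.8] w 0.0187 t 63.4
turn [-0.0018  0.0018 -0.0003] rows>=0.0 shift [0.0012 0.0014 0.1121] rows>=1.8
```

```bash
python3 -m jog '[[0,0,0,0.001,0.001,0.045,0],[0,0,0,0,0,0.045,0],[0,0,0,0,0,0.0225,0],[0,0,0,0,0,0,0],[0,0,0,0,0,0,0]]' 50 | grep -E "pos|ft|grip"
python3 -m jog '[[0,0,0,0,0,0.001,40],[0,0,0,0,0,0,40],[0,0,0,0,0,0,40],[0,0,0,0,0,-0.05,40],[0,0,0,0,0,-0.06,40],[0,0,0,0,0,-0.06,40],[0,0,0,0,-0.05,0,40],[0,0,0,0,-0.05,0,40],[0,0,0,0,-0.05,0,40],[0,0,0,0,-0.05,0,40]]' | grep -E "pos"
python3 -m jog '[[0,0,0,0,-0.05,0,40],[0,0,0,0,-0.05,0,40],[0,0,0,0,-0.05,0,50],[0,0,0,0,-0.05,0,50],[0,0,0,0,-0.05,0,50],[0,0,0,0,-0.05,0,50],[0,0,0,0,-0.05,0,50],[0,0,0,0,-0.05,0,50],[0,0,0,0,0,0,50],[0,0,0,0,0,0,50]]' | grep -E "pos"
python3 k.py; python3 - <<'E'
from h import *
d,im=shot("side"); dt,it=shot("top")
cv2.imwrite("pics/f.png",np.vstack([cv2.resize(it[120:300,260:510],(650,320)),cv2.resize(im[120:390,220:420],(400,270)) if 0 else cv2.resize(im[140:380,220:420],(650,280))]))
E
```

```text
position: [0.4432, -0.4051, 0.0112]
ft_force: [0.1, 0.1, 0.1]
grip_width: 0.0187
gripper_force: 51.2
position: [0.4347, -0.2046, 0.1801]
position: [0.4189, 0.1932, 0.1798]
handle 186 c [ 0.4398 -0.3164  0.012 ] ends [[0.398, -0.318], [0.482, -0.314]] yaw 3.0
handle 190 c [ 0.4432 -0.4066  0.012 ] ends [[0.401, -0.408], [0.485, -0.405]] yaw 2.4
q [10. 16. 93. -0. 71. 98.] grasp [0.4191 0.1928 0.1985] F [-0.6  0.2 -0.1] w 0.0431 t 66.6
```

View pics/f.png

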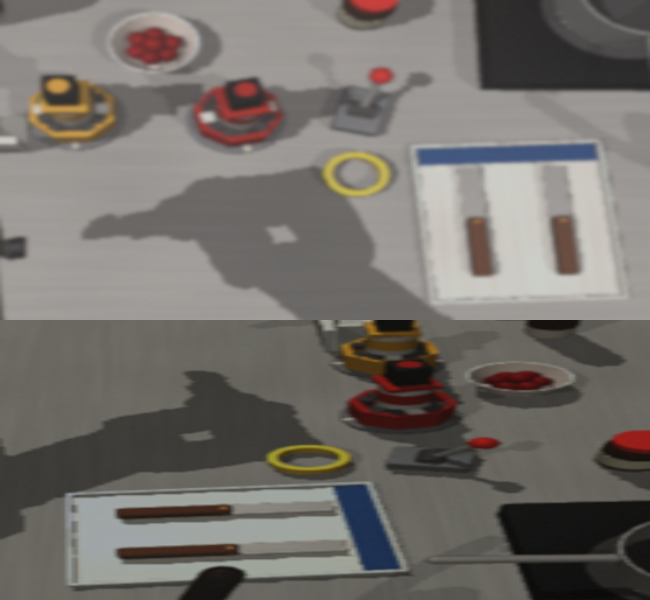

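Both knives lie flat in the tray with their blades towards the blue stripe, at (480,245) and (565,245). Both cartridges are docked and the lever leans to its on side. The spatula at (140,190) in the top view has a light handle and a different shape, so it isn't a palette knife. I'm handing the job in.

```bash
python3 -c "
from rig import job
print(job.close_job())"
```

```text
the job is handed in; nothing more can be done
None
```

The job is handed in, with no verdict returned: both cartridges are locked in their own docks, the air lever was then thrown on, and both palette knives lie flat in the tray with blades to the blue stripe; the tape and bowl were left alone.

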